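Gauge the loaded spring balance in the robotics classroom

TASK

Check the overload clearance of the spring balance: raise the roller shutter of the store until it stays open, then stack all the check weights from the store gently and upright on the centre of the balance's pan. Then find by feel the feeler blade that slides along the ledge under the pan's tongue with a light drag (a thicker one will not go in, a thinner one is loose), push it home so its rib meets the tongue, and leave it lying there in the gap with the other blades flat on the desk and the bystander parts undisturbed.

Things in the scene. Friction and masses are not known exactly. Their poses are not given: they have to be found in the camera images.
- shutter (a joint): White slatted roller shutter of the grey roll-top store (330 deep x 340 wide, 185 mm high). Rad: 0 shut, 1.75 fully open. It runs in curved side tracks about the level axis at point shutter_axis: lifting its front edge carries it up, over and back. Let go before about 0.9 it falls shut; past about 1.1 it sinks back by itself against its open stop and stays there. Needs about 3 N at the handle.
- shutter_handle (a point): Middle of the shutter's dark handle: a round level bar, 12 mm thick, 120 mm long, along the store's y axis, 195 mm from the shutter axis, 12 degrees above level when shut, standing 45 mm clear of the slats (a foot at each end only). It moves with the shutter.
- shutter_axis (a point): Midpoint of the shutter's turning axis, 30 mm above the desk, centred under the store's arch. Its x axis points level from the store's front (robot side) to its back, y along the turning axis, z up. The slats run at 150 mm radius.
- weight1: Plain steel check weight, an upright cylinder 52 mm in diameter, 36 mm tall, 0.6 kg, one of up to four alike. Origin: centre of its underside. At the start they stand in a row along y on the store's floor (12 mm above the desk), about 80 mm in front of the shutter axis, about 62 mm apart, behind the shut shutter. None if not there.
- weight2: Plain steel check weight, an upright cylinder 52 mm in diameter, 36 mm tall, 0.6 kg, one of up to four alike. Origin: centre of its underside. At the start they stand in a row along y on the store's floor (12 mm above the desk), about 80 mm in front of the shutter axis, about 62 mm apart, behind the shut shutter. None if not there.
- weight3: Plain steel check weight, an upright cylinder 52 mm in diameter, 36 mm tall, 0.6 kg, one of up to four alike. Origin: centre of its underside. At the start they stand in a row along y on the store's floor (12 mm above the desk), about 80 mm in front of the shutter axis, about 62 mm apart, behind the shut shutter. None if not there.
- weight4: Plain steel check weight, an upright cylinder 52 mm in diameter, 36 mm tall, 0.6 kg, one of up to four alike. Origin: centre of its underside. At the start they stand in a row along y on the store's floor (12 mm above the desk), about 80 mm in front of the shutter axis, about 62 mm apart, behind the shut shutter. None if not there.
- pan: Moving pan of the spring balance: steel disc 120 mm in diameter, 6 mm thick, with a tongue on its -x side. Moves only up and down and sinks about 5 mm per check weight (spring 1.18 N/mm), 26 mm at most. Origin: centre of the disc's underside, 46 mm above the desk when empty. x points from the tongue to the pan centre.
- pan_top (a point): Centre of the pan's upper face, 52 mm above the desk when empty; moves with the pan.
- tongue (a point): Middle of the underside of the pan's tongue, a steel block 30 mm (x) by 56 mm (y) by 14 mm, 70 mm to -x of the pan centre. Same axes as the pan; moves with it. The gap to gauge lies straight below, between this underside and the ledge: 26 mm with the pan empty. The tongue's front face is 15 mm to -x of this point.
- ledge (a point): Point on the upper face of the balance's flat fixed gauge ledge (12 mm above the desk, 80 mm wide), 145 mm to -x of the pan centre; the ledge runs level from 70 mm to -x of this point to right under the tongue. x points towards the tongue and pan.
- blade_thin: Steel feeler blade 9 mm thick (thinnest of three), 46 mm wide, 115 mm long along its x. Origin: on its underside below the black upright grip tab (24 mm along x, 10 mm thick along y, top 54 mm above the underside). The blade reaches from x = -25 mm to its nose at x = +90 mm; the last 22 mm of its top slope down 5.5 mm. A dark stop rib 9 mm high crosses its top at x = 50 to 54 mm; fully home, the rib meets the tongue's front face. Lies flat on the desk at the start.
- nose_thin (a point): Nose end of that blade, on the underside at x = +90 mm, same axes as the blade. The blade that fits is about 3 mm thicker than the gap: its sloped nose lifts the sprung pan by that much, and it drags with 2 to 6 N; the next thicker one butts against the tongue's front face, a thinner one does not touch.
- blade_mid: Steel feeler blade 14 mm thick (middle of three), 46 mm wide, 115 mm long along its x. Origin: on its underside below the black upright grip tab (24 mm along x, 10 mm thick along y, top 54 mm above the underside). The blade reaches from x = -25 mm to its nose at x = +90 mm; the last 22 mm of its top slope down 5.5 mm. A dark stop rib 9 mm high crosses its top at x = 50 to 54 mm; fully home, the rib meets the tongue's front face. Lies flat on the desk at the start.
- nose_mid (a point): Nose end of that blade, on the underside at x = +90 mm, same axes as the blade. The blade that fits is about 3 mm thicker than the gap: its sloped nose lifts the sprung pan by that much, and it drags with 2 to 6 N; the next thicker one butts against the tongue's front face, a thinner one does not touch.
- blade_thick: Steel feeler blade 19 mm thick (thickest of three), 46 mm wide, 115 mm long along its x. Origin: on its underside below the black upright grip tab (24 mm along x, 10 mm thick along y, top 54 mm above the underside). The blade reaches from x = -25 mm to its nose at x = +90 mm; the last 22 mm of its top slope down 5.5 mm. A dark stop rib 9 mm high crosses its top at x = 50 to 54 mm; fully home, the rib meets the tongue's front face. Lies flat on the desk at the start.
- nose_thick (a point): Nose end of that blade, on the underside at x = +90 mm, same axes as the blade. The blade that fits is about 3 mm thicker than the gap: its sloped nose lifts the sprung pan by that much, and it drags with 2 to 6 N; the next thicker one butts against the tongue's front face, a thinner one does not touch.
- brick: Bystander: white controller block 110 x 70 x 45 mm. Origin: centre of its underside. Leave it alone.
- wheel: Bystander: black rubber wheel 76 mm in diameter, 28 mm thick, lying flat. Origin: centre of its underside. Leave it alone.
Not all that is in view belongs to the job. What is shaped like the blade_thin but turquoise is not meant.

How it is judged:
On the way, in this order (a step that is already met when the one before it is completed fails the run):
1. the shutter is up and stays open by itself (value of joint shutter above 1.6 rad and contact force between the fingers and shutter below 0.1 N), for 0.3 s.
2. all the check weights stand stacked on the centre of the pan, released (horizontal distance between each of weight1, weight2, weight3, weight4 and pan_top below 0.012 m and z of each of weight1, weight2, weight3, weight4 in the frame of pan_top above -0.003 m and angle between each of weight1, weight2, weight3, weight4's own z axis and vertical below 0.1 rad and linear speed of each of weight1, weight2, weight3, weight4 below 0.03 m/s and contact force between the fingers and weight1 below 0.1 N and contact force between the fingers and weight2 below 0.1 N and contact force between the fingers and weight3 below 0.1 N and contact force between the fingers and weight4 below 0.1 N), for 0.3 s.
3. the blade that drags is home under the tongue, released (((x of nose_thin in the frame of tongue between 0.013 and 0.045 m and z of nose_thin in the frame of ledge between -0.003 and 0.003 m and y of nose_thin in the frame of tongue between -0.02 and 0.02 m and angle between blade_thin's own z axis and vertical below 0.08 rad and contact force between blade_thin and pan between 0.5 and 6 N) or (x of nose_mid in the frame of tongue between 0.013 and 0.045 m and z of nose_mid in the frame of ledge between -0.003 and 0.003 m and y of nose_mid in the frame of tongue between -0.02 and 0.02 m and angle between blade_mid's own z axis and vertical below 0.08 rad and contact force between blade_mid and pan between 0.5 and 6 N) or (x of nose_thick in the frame of tongue between 0.013 and 0.045 m and z of nose_thick in the frame of ledge between -0.003 and 0.003 m and y of nose_thick in the frame of tongue between -0.02 and 0.02 m and angle between blade_thick's own z axis and vertical below 0.08 rad and contact force between blade_thick and pan between 0.5 and 6 N)) and contact force between the fingers and blade_thin below 0.1 N and contact force between the fingers and blade_mid below 0.1 N and contact force between the fingers and blade_thick below 0.1 N), for 0.3 s.
At the end, for the whole second after the job is handed in: Shutter past 1.6 rad; every weight present upright at rest within 12 mm of the pan centre; one blade flat on the ledge, nose 13 to 45 mm past the tongue's middle and within 20 mm of its centre line, pressed by the tongue with 0.5 to 6 N; the other blades flat on the desk (value of joint shutter above 1.6 rad and horizontal distance between each of weight1, weight2, weight3, weight4 and pan_top below 0.012 m and z of each of weight1, weight2, weight3, weight4 in the frame of pan_top above -0.003 m and angle between each of weight1, weight2, weight3, weight4's own z axis and vertical below 0.1 rad and linear speed of each of weight1, weight2, weight3, weight4 below 0.03 m/s and ((x of nose_thin in the frame of tongue between 0.013 and 0.045 m and z of nose_thin in the frame of ledge between -0.003 and 0.003 m and y of nose_thin in the frame of tongue between -0.02 and 0.02 m and angle between blade_thin's own z axis and vertical below 0.08 rad and contact force between blade_thin and pan between 0.5 and 6 N and linear speed of blade_thin below 0.02 m/s and height (world z) of each of blade_mid, blade_thick below 0.006 m and angle between each of blade_mid, blade_thick's own z axis and vertical below 0.15 rad) or (x of nose_mid in the frame of tongue between 0.013 and 0.045 m and z of nose_mid in the frame of ledge between -0.003 and 0.003 m and y of nose_mid in the frame of tongue between -0.02 and 0.02 m and angle between blade_mid's own z axis and vertical below 0.08 rad and contact force between blade_mid and pan between 0.5 and 6 N and linear speed of blade_mid below 0.02 m/s and height (world z) of each of blade_thin, blade_thick below 0.006 m and angle between each of blade_thin, blade_thick's own z axis and vertical below 0.15 rad) or (x of nose_thick in the frame of tongue between 0.013 and 0.045 m and z of nose_thick in the frame of ledge between -0.003 and 0.003 m and y of nose_thick in the frame of tongue between -0.02 and 0.02 m and angle between blade_thick's own z axis and vertical below 0.08 rad and contact force between blade_thick and pan between 0.5 and 6 N and linear speed of blade_thick below 0.02 m/s and height (world z) of each of blade_thin, blade_mid below 0.006 m and angle between each of blade_thin, blade_mid's own z axis and vertical below 0.15 rad))); the robot touches nothing.
It fails at once if the brick is moved by more than 30 mm (distance of brick from where it was at the start of the episode above 0.03 m).
It fails at once if the wheel is moved by more than 30 mm (distance of wheel from where it was at the start of the episode above 0.03 m).
It fails at once if the pan is slammed or forced down to its stop (z of tongue in the frame of ledge below 0.0012 m).
Of weight1, weight2, weight3, weight4 only 2 to 4 are there at a start; the rules pass over those that are not, and their reading is None.
At some moment in a run one of blade_thin, blade_mid, blade_thick may be knocked a few centimetres aside while the robot is not near it.
It also fails if it takes over 210 s, if anything falls off the work surface, if the arm or the gripper's body presses on something with over 40 N, if the wrist force passes 120 N, or if a joint passes its speed limit or range.

ROBOT

A 6-joint arm with a two-finger parallel gripper is mounted at the origin on the work surface. World frame = base frame: x ahead of the robot, y to its left, z up, the work surface at z = 0. Lengths are in m, angles in rad, forces in N, time in s.
With the tool pointing down it reaches from about 0.35 to 0.975 m from the base axis. Payload 17.4 kg.
Tool frame: the origin (TCP) lies between the finger pads; the fingertips stand arm.tip_extent ahead of it and the grasp point (between the pads) lies 6 mm ahead of it (arm.tip_extent is the distance from the TCP to the fingertips, in m); z points along the fingers, y is the direction in which the jaws open and shut (so a half turn about z gives the same grasp; the last joint's range is limited). The gripper opens to 85 mm and grips with 20 to 120 N. Pads are 22 mm wide; open, the fingers measure 114 mm over their backs; the gripper's body (76 mm by 85 mm) begins 54 mm behind the grasp point. The pads swing forward as they close: fully open they stand 13 mm farther back than shut.
Start: joints at [-1.273, 0.116, 1.442, -0, 1.584, -0.038], TCP at [0.222, -0.637, 0.256] pointing down, gripper open.
Joint ranges: [-2.83, 2.83], [-0.83, 2.19], [0.07, 2.5], [-1.14, 4.28], [0.01, 3], [-2.97, 2.97]. Speed limits (rad/s): [1.89, 1.89, 2.22, 3.14, 3.14, 3.14].

INTERFACE

Orientations are given as a unit quaternion [w, x, y, z].
In Python, from plant import arm gives the robot as it stands.
- The arm moves only by the shell command python3 -m pendant 'ROWS' [FORCE]. ROWS is JSON, a list of rows, each an object of numbers: "tx", "ty", "tz": the shift along the tool's x, y, z in cm; "wx", "wy", "wz": the turn, a rotation vector about the tool's x, y, z in degrees; "claw": the finger opening in cm, from 0 to 8.54. A call has 1 to 8 rows; each row shifts and turns the commanded pose from where the row before left it, along the tool's axes as they then stand; what a row does not reach is not made up. A row lasts 1/10 s, in which the tool goes at most 50 mm and 8.59 degrees, less where a joint would pass 70% of its speed; a pose out of reach is approached as far as the arm can. A call is refused whole if a number of a shift passes 5 or a number of a turn 8.59, either way. A call with a gripper value outside its range is refused whole. The fingers move at their own pace and stop on an object; FORCE is the grip in N (left out, the last holds). Time passes only in rows, so rows that do not move let the fingers close. It gives the time, the measured TCP pose, the force and the opening at its end, in the units of the state.
- arm.get_obs(): the state, without advancing time (a new reading comes with each control period).
- arm.capture(name): name is "scene" or "top" or "wrist"; returns (picture, depth): 400x640x3 uint8, red, green, blue; 400x640 float32, m along the optical axis (not along the pixel's ray), 0 where there is no reading.
- arm.calibration(name): a dict with "vfov" (degrees; the focal length in pixels is half the picture's height over the tangent of half this angle, whatever the lens; pixels are square), "cx", "cy" (the principal point, pixels), "position" and "rotation" of the camera in the world; the wrist camera has in their place "tool_from_camera" (4x4, takes a point from camera to tool coordinates, whose origin is the TCP and whose axes are the flange's). Camera axes: x right, y up, looking along -z (the intrinsics and any distortion apply to the point x, -y, -z); pixel columns grow to the right and rows downward; lengths in m; the calibration is good to about 2 mm. A picture is of the moment at which its call begins: read the wrist's pose just before it. calibration takes no time and is no camera call.
- arm.sign_off(): hands the job in, once; it reports no verdict.
The state is a dict: "clock": time; "q": joint angles; "joint_vel": joint speeds; "joint_torque": joint torques, N m; "tcp_pos": TCP position; "eef_rot": TCP orientation; "ft_force": force on the tool from outside, world axes, zero at the start; "moment": the same for the moment, N m; "width": finger opening in m.
Only numpy, scipy, OpenCV 4.12 (cv2) and the standard library are available. Lean on these libraries where they do the work, as an engineer would, in place of code of your own. Each camera call takes 0.05 s, during which the arm holds its last target.

## Working session

There is one attempt and no reset: what is moved stays moved. The work goes in short steps, Python scripts to look and compute and a shell command to move; the robot and the scene stay as the last step left them, time stands still between calls to the robot, and variables do not carry over. Pictures are saved under pics/ and viewed, and the job is handed in when it is done.

```bash
ls; mkdir -p pics
python3 - <<'E'
from plant import arm
import cv2
print(arm.get_obs(), arm.tip_extent)
for n in ("scene","top","wrist"):
    p,d=arm.capture(n); cv2.imwrite(f"pics/{n}0.png",p[:,:,::-1]); print(n,arm.calibration(n))
E
```

```text
pics
{'clock': 0.0, 'q': array([-1.27281317e+00,  1.16471500e-01,  1.44229096e+00, -3.12818218e-07,
        1.58399815e+00, -3.78210112e-02]), 'joint_vel': array([ 0.00043301,  0.00070895,  0.00064263, -0.00047681, -0.00018099,
       -0.0004342 ]), 'joint_torque': array([-1.11305726e-04, -7.31993794e+01, -6.32506227e+01, -7.39266943e-05,
        6.32554074e-03,  3.75176967e-06]), 'tcp_pos': array([ 0.22235944, -0.63714178,  0.25555597]), 'eef_rot': array([-5.79021570e-04,  9.85937360e-01,  1.67114273e-01, -7.59052020e-05]), 'ft_force': array([ 0.25015602, -0.79180272, -0.0509355 ]), 'moment': array([-0.01266482,  0.00561575,  0.00558955]), 'width': 0.08518962424920766} 0.025
scene {'vfov': 53.002175814868984, 'cx': 320.9990029138271, 'cy': 195.70312000800376, 'position': array([0.8517499 , 0.63181451, 0.79080437]), 'rotation': array([0.22967256, 0.10023528, 0.36036746, 0.89852028])}
top {'vfov': 42.89433688064457, 'cx': 323.36837068991093, 'cy': 204.93106769876383, 'position': array([0.41578462, 0.01854571, 1.42517422]), 'rotation': array([ 0.71612478,  0.02000723, -0.02370484, -0.69728264])}
wrist {'vfov': 65.67656682091165, 'cx': 316.3961145499168, 'cy': 200.6497978115368, 'tool_from_camera': array([[ 3.72738197e-05,  9.58203080e-01,  2.86088896e-01,
         7.34758236e-02],
       [ 9.99999497e-01, -3.22511828e-04,  9.49907633e-04,
        -1.55741288e-04],
       [ 1.00247147e-03,  2.86088717e-01, -9.58202610e-01,
        -1.18130517e-01],
       [ 0.00000000e+00,  0.00000000e+00,  0.00000000e+00,
         1.00000000e+00]])}
```

View pics/scene0.png

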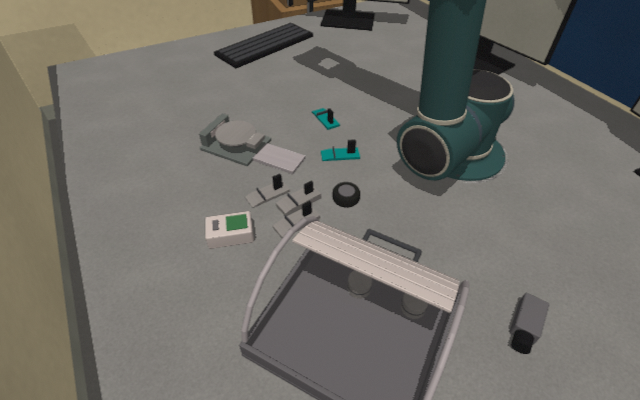

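View pics/top0.png

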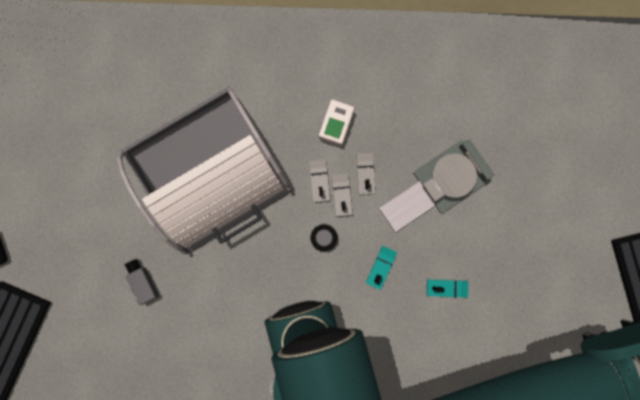

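View pics/wrist0.png

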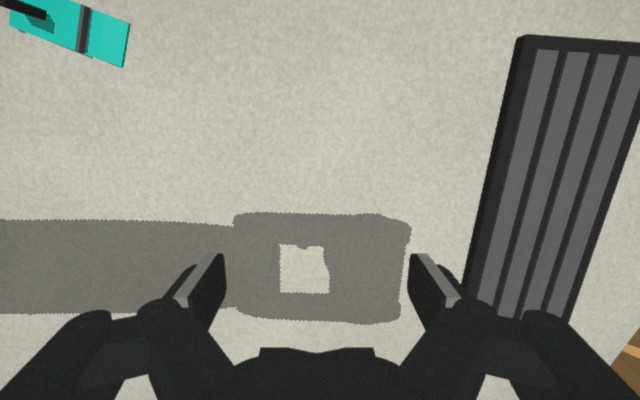

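```bash
cat > h.py <<'E'
import numpy as np, cv2
from scipy.spatial.transform import Rotation as R
from plant import arm
def quat(q): return R.from_quat([q[1],q[2],q[3],q[0]])
def cam(n):
    c=arm.calibration(n); f=200/np.tan(np.radians(c['vfov']/2))
    if n=='wrist':
        o=arm.get_obs(); T=np.eye(4); T[:3,:3]=quat(o['eef_rot']).as_matrix(); T[:3,3]=o['tcp_pos']
        T=T@np.array(c['tool_from_camera'])
        return f,c['cx'],c['cy'],T[:3,3],T[:3,:3]
    return f,c['cx'],c['cy'],np.array(c['position']),quat(c['rotation']).as_matrix()
def ray(C,u,v):
    f,cx,cy,p,M=C; u=np.asarray(u,float); v=np.asarray(v,float)
    d=np.stack([(u-cx)/f,-(v-cy)/f,-np.ones_like(u)],-1)
    return d@M.T
def plane(C,u,v,z):
    d=ray(C,u,v); return C[3]+d*((z-C[3][2])/d[...,2])[...,None]
def cloud(C,dep):
    v,u=np.mgrid[0:400,0:640]; return C[3]+ray(C,u,v)*dep[...,None]
def proj(C,P):
    f,cx,cy,p,M=C; q=(np.asarray(P)-p)@M; return np.stack([cx+f*q[...,0]/-q[...,2],cy-f*q[...,1]/-q[...,2]],-1)
def shot(n,name=None):
    C=cam(n); p,d=arm.capture(n)
    if name: cv2.imwrite(f'pics/{name}.png',p[:,:,::-1])
    return C,p,d
def crop(p,name,x0,y0,x1,y1,s):
    cv2.imwrite(f'pics/{name}.png',cv2.resize(p[y0:y1,x0:x1,::-1],None,fx=s,fy=s,interpolation=cv2.INTER_CUBIC))
def st():
    o=arm.get_obs(); M=quat(o['eef_rot']).as_matrix()
    print('t%.2f tcp'%o['clock'],o['tcp_pos'].round(4),'f',o['ft_force'].round(2),'w %.4f'%o['width'],'q',o['q'].round(3))
    print('X',M[:,0].round(3),'Y',M[:,1].round(3),'Z',M[:,2].round(3))
    return o,M
def to(goal,xdir=None,zdir=(0,0,-1)):
    """print the tool shift (cm) to goal TCP, and rotvec (deg) to orientation"""
    o=arm.get_obs(); M=quat(o['eef_rot']).as_matrix()
    print('shift now-axes cm',((np.array(goal)-o['tcp_pos'])@M*100).round(2))
    if xdir is not None:
        z=np.array(zdir,float); z/=np.linalg.norm(z); x=np.array(xdir,float); x-=z*(x@z); x/=np.linalg.norm(x)
        G=np.stack([x,np.cross(z,x),z],1)
        print('turn deg',np.degrees(R.from_matrix(M.T@G).as_rotvec()).round(2))
        print('shift goal-axes cm',((np.array(goal)-o['tcp_pos'])@G*100).round(2))
E
python3 - <<'E'
from h import *
C,p,d=shot('top'); P=cloud(C,d); np.savez('top.npz',p=p,d=d,P=P)
for (u,v) in [(320,120),(400,300),(455,175),(400,207),(390,210),(432,190),(478,165),(220,150),(215,190),(265,235),(243,230),(340,125),(324,238),(365,175),(366,186),(445,288),(318,190)]:
    print((u,v),P[v,u].round(4))
crop(p,'c1',290,80,510,310,3)
crop(p,'c2',110,80,300,260,4)
C,p,d=shot('scene'); crop(p,'c3',190,100,380,250,4)
crop(p,'c4',240,210,470,390,3)
E
```

```text
(320, 120) [0.7445 0.0282 0.0017]
(400, 300) [ 0.2452 -0.2078 -0.0032]
(455, 175) [ 0.5917 -0.3423  0.0541]
(400, 207) [ 0.5031 -0.2005  0.0154]
(390, 210) [ 0.4939 -0.1727  0.0168]
(432, 190) [ 0.5493 -0.2808  0.0522]
(478, 165) [ 0.6204 -0.4039  0.0561]
(220, 150) [0.6496 0.3055 0.0113]
(215, 190) [0.5244 0.2842 0.158 ]
(265, 235) [0.4156 0.1723 0.0067]
(243, 230) [0.4274 0.2246 0.0676]
(340, 125) [ 0.722  -0.0273  0.0455]
(324, 238) [0.4117 0.0083 0.0347]
(365, 175) [ 0.5909 -0.1021  0.0067]
(366, 186) [ 0.5552 -0.1015  0.0539]
(445, 288) [ 0.2833 -0.3282  0.0154]
(318, 190) [0.5443 0.0283 0.0152]
```

View pics/c1.png

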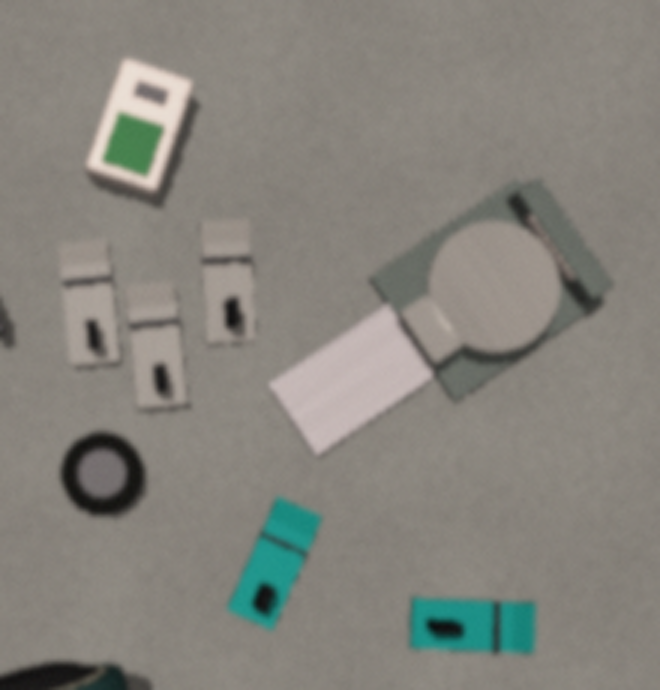

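View pics/c2.png

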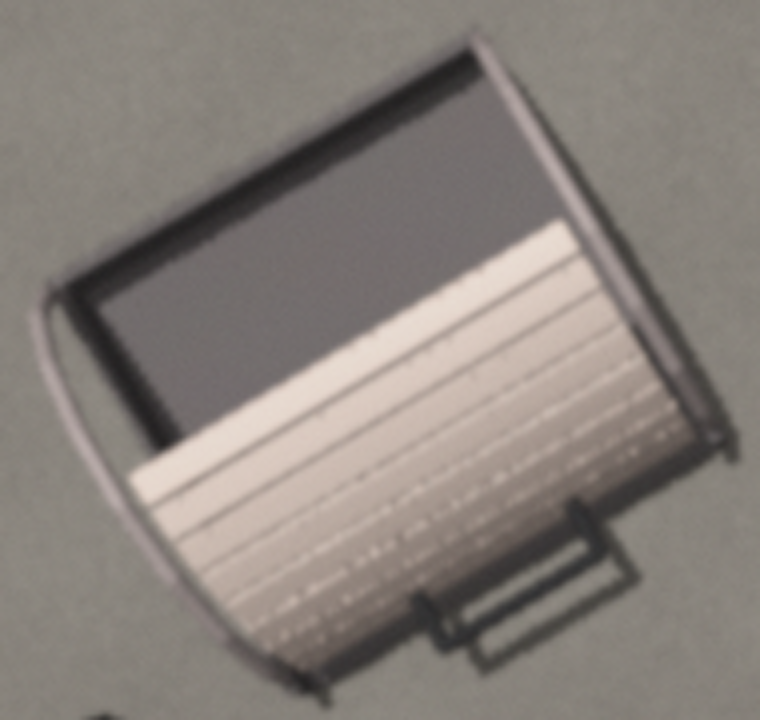

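View pics/c3.png

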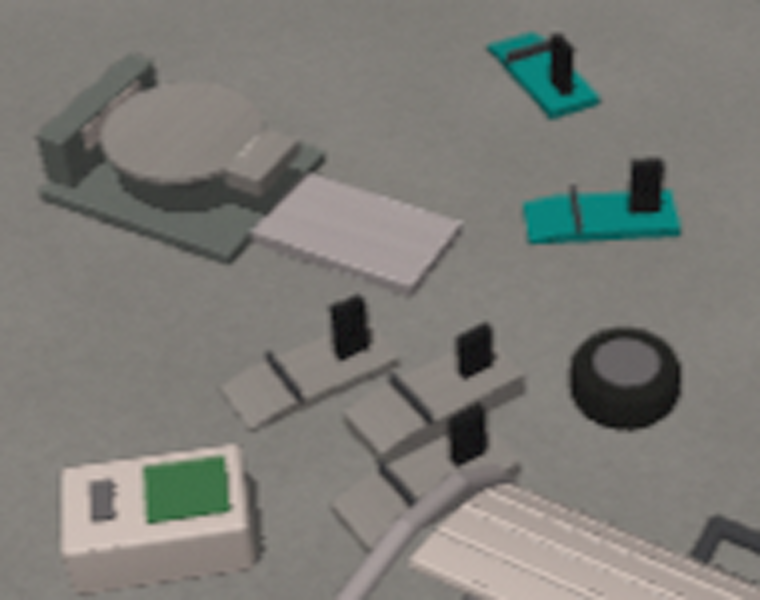

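View pics/c4.png

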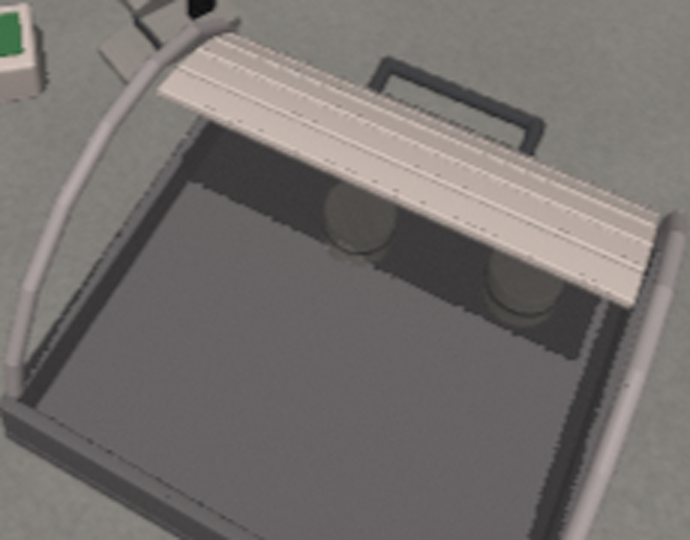

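Run:
```python
from h import *
D=np.load('top.npz'); p=D['p'];P=D['P'];C=cam('top')
a=plane(C,np.array([223.75,260]),np.array([240,217.5]),0.0705)
print('handle ends (outer)',a.round(4), a.mean(0).round(4), np.linalg.norm(a[1]-a[0]))
# back edge/floor corners of store : rail ends
hsv=cv2.cvtColor(p,cv2.COLOR_RGB2HSV); Z=P[...,2]
# depth points on shutter: z 0.1..0.2 in store region
m=np.zeros(Z.shape,bool); m[80:260,110:300]=True
s=m&(Z>0.08)&(Z<0.25)
pts=P[s]; print(len(pts),pts.min(0),pts.max(0))
# fit cylinder axis dir in plan: known radius 150, axis z=.03 : dist from axis line horizontally = sqrt(.15^2-(z-.03)^2), only slats white
w=s&(hsv[...,2]>130)&(hsv[...,1]<60); q=P[w]; q=q[(q[:,2]<0.165)&(q[:,2]>.08)]
from scipy.optimize import least_squares
def f(v):
    x=np.array([np.cos(v[0]),np.sin(v[0])]); d=q[:,:2]@x-v[1]
    return np.hypot(d,q[:,2]-.03)-v[2]
r=least_squares(f,[-1,0.3,.15],loss='soft_l1',f_scale=.003); print(r.x, np.abs(r.fun).mean())
# pan: circle of disc from mask by depth, in top crop
m[:]=False; m[130:215,405:500]=True
t=m&(abs(Z-.052)<.008)
crop((t[...,None]*255).astype(np.uint8).repeat(3,2),'m1',370,120,510,240,5)
for (u,v) in [(366,170),(366,186),(320,180),(343,190),(320,165),(343,205),(366,193),(320,200)]:
    b=Z[v-2:v+3,u-2:u+3]; print((u,v),np.median(b).round(4))
```

```text
handle ends (outer) [[0.3995 0.2742 0.0705]
 [0.4617 0.1802 0.0705]] [0.4306 0.2272 0.0705] 0.11270461829913204
8364 [0.3728305  0.11029323 0.08004974] [0.80581739 0.55588546 0.19661206]
[0.56946473 0.67943868 0.1565191 ] 0.0018154545093088692
(366, 170) 0.0112
(366, 186) 0.0325
(320, 180) 0.0154
(343, 190) 0.0201
(320, 165) 0.0144
(343, 205) 0.0542
(366, 193) 0.0081
(320, 200) 0.0131
```

View pics/m1.png

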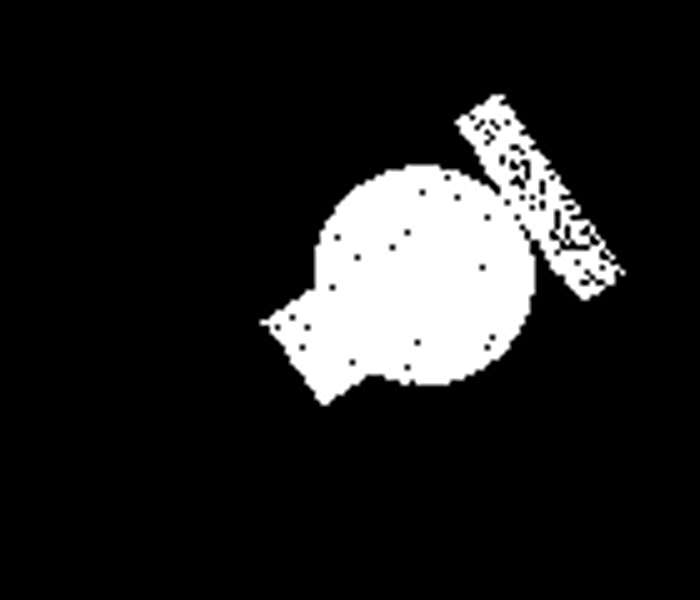

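```bash
python3 -m pendant '[{"tx":4.8,"ty":-0.7,"wz":-4.2},{"tx":4.8,"ty":-0.7,"wz":-4.2},{"tx":4.7,"ty":-0.7,"wz":-4.2},{"tx":4.7,"ty":-0.7,"wz":-4.2},{"tx":4.6,"ty":-0.7,"wz":-4.2},{"tx":4.6,"ty":-0.7,"wz":-4.2},{"tx":4.5,"ty":-0.7,"wz":-4.2},{"tx":4.5,"ty":-0.7,"wz":-4.2}]' && python3 -m pendant '[{"tx":4.4,"ty":-0.7,"wz":-4.2},{"tx":4.4,"ty":-0.7,"wz":-4.2},{"tx":4.3,"ty":-0.7,"wz":-4.2},{"tx":4.3,"ty":-0.7,"wz":-4.2},{"tx":4.2,"ty":-0.7,"wz":-4.2},{"tx":4.2,"ty":-0.7,"wz":-4.2},{"tx":4.1,"ty":-0.7,"wz":-4.2},{"tx":4.1,"ty":-0.7,"wz":-4.2}]'; python3 -c "
from h import *
st(); to([.4306,.2272,.2],[np.cos(2.146),np.sin(2.146),0])
shot('top','top1')"
```

```text
t0.25 tcp [ 0.2224 -0.6372  0.256 ] f [ 0.2  -0.46 -0.01] w 0.0855 q [-1.273  0.116  1.442 -0.     1.584 -0.038]
X [ 0.944  0.33  -0.   ] Y [ 0.33  -0.944 -0.001] Z [-0.  0. -1.]
shift now-axes cm [ 48.14 -74.75   5.64]
turn deg [-2.0000e-02 -3.0000e-02 -1.0372e+02]
shift goal-axes cm [61.21 64.49  5.6 ]$[0]: bad value
```

View pics/top1.png

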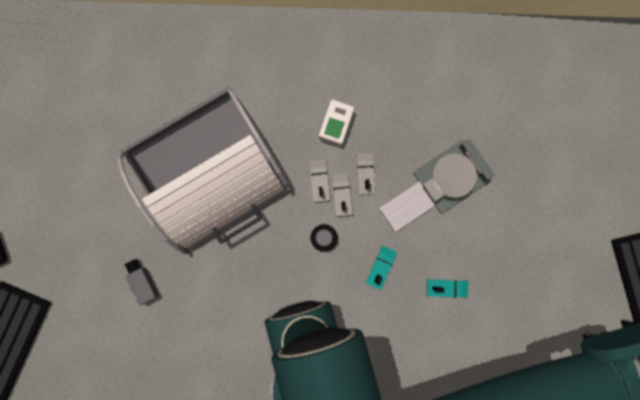

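```bash
python3 -m pendant '[{"tx":4.8,"ty":-0.7,"tz":0,"wx":0,"wy":0,"wz":-4.2,"claw":8.5}]'; python3 -c "
from h import *
st()"
```

```text
clock: 0.4
tcp_pos: [0.2627, -0.6164, 0.2559]
eef_rot: [-0.0, 0.98, 0.201, -0.001]
ft_force: [1.1, -1.1, 1.1]
width: 0.0855
t0.40 tcp [ 0.2627 -0.6164  0.2559] f [ 1.09 -1.15  1.09] w 0.0855 q [-1.206e+00  1.050e-01  1.454e+00 -1.000e-03  1.583e+00 -4.000e-02]
X [ 0.919  0.394 -0.001] Y [ 0.394 -0.919 -0.   ] Z [-0.001 -0.    -1.   ]
```

```bash
python3 -m pendant '[{"tx":4.8,"ty":-0.7,"tz":0,"wx":0,"wy":0,"wz":-4.2,"claw":3.0},{"tx":4.7,"ty":-0.7,"tz":0,"wx":0,"wy":0,"wz":-4.2,"claw":3.0},{"tx":4.7,"ty":-0.7,"tz":0,"wx":0,"wy":0,"wz":-4.2,"claw":3.0},{"tx":4.6,"ty":-0.7,"tz":0,"wx":0,"wy":0,"wz":-4.2,"claw":3.0},{"tx":4.6,"ty":-0.7,"tz":0,"wx":0,"wy":0,"wz":-4.2,"claw":3.0},{"tx":4.5,"ty":-0.7,"tz":0,"wx":0,"wy":0,"wz":-4.2,"claw":3.0},{"tx":4.5,"ty":-0.7,"tz":0,"wx":0,"wy":0,"wz":-4.2,"claw":3.0},{"tx":4.4,"ty":-0.7,"tz":0,"wx":0,"wy":0,"wz":-4.2,"claw":3.0}]' && python3 -m pendant '[{"tx":4.4,"ty":-0.7,"tz":0,"wx":0,"wy":0,"wz":-4.2,"claw":3.0},{"tx":4.3,"ty":-0.7,"tz":0,"wx":0,"wy":0,"wz":-4.2,"claw":3.0},{"tx":4.3,"ty":-0.7,"tz":0,"wx":0,"wy":0,"wz":-4.2,"claw":3.0},{"tx":4.2,"ty":-0.7,"tz":0,"wx":0,"wy":0,"wz":-4.2,"claw":3.0},{"tx":4.2,"ty":-0.7,"tz":0,"wx":0,"wy":0,"wz":-4.2,"claw":3.0},{"tx":4.1,"ty":-0.7,"tz":0,"wx":0,"wy":0,"wz":-4.2,"claw":3.0},{"tx":4.1,"ty":-0.7,"tz":0,"wx":0,"wy":0,"wz":-4.2,"claw":3.0},{"tx":4.0,"ty":-0.7,"tz":0,"wx":0,"wy":0,"wz":-4.2,"claw":3.0}]' ; python3 -c "
from h import *
st(); to([.4306,.2272,.2],[np.cos(2.146),np.sin(2.146),0])
"
```

```text
clock: 1.2
tcp_pos: [0.5186, -0.3469, 0.2562]
eef_rot: [-0.0, 0.878, 0.479, 0.0]
ft_force: [-0.5, -0.4, 1.2]
width: 0.03
clock: 2.0
tcp_pos: [0.5704, -0.0155, 0.2562]
eef_rot: [-0.0, 0.702, 0.712, -0.0]
ft_force: [0.3, 0.9, -0.4]
width: 0.0299
t2.00 tcp [ 0.5704 -0.0155  0.2562] f [ 0.26  0.91 -0.37] w 0.0299 q [-0.072 -0.112  1.67   0.     1.584 -0.086]
X [-0.014  1.     0.   ] Y [ 1.     0.014 -0.   ] Z [-0.  0. -1.]
shift now-axes cm [ 24.47 -13.63   5.62]
turn deg [ -0.    -0.   -32.14]
shift goal-axes cm [27.97  1.48  5.62]
```

```bash
python3 -m pendant '[{"tx":3.4,"ty":-0.8,"tz":0,"wx":0,"wy":0,"wz":-4,"claw":3.0},{"tx":3.4,"ty":-0.8,"tz":0,"wx":0,"wy":0,"wz":-4,"claw":3.0},{"tx":3.4,"ty":-0.8,"tz":0,"wx":0,"wy":0,"wz":-4,"claw":3.0},{"tx":3.4,"ty":-0.8,"tz":0,"wx":0,"wy":0,"wz":-4,"claw":3.0},{"tx":3.4,"ty":-0.8,"tz":0,"wx":0,"wy":0,"wz":-4,"claw":3.0},{"tx":3.4,"ty":-0.8,"tz":0,"wx":0,"wy":0,"wz":-4,"claw":3.0},{"tx":3.4,"ty":-0.8,"tz":0,"wx":0,"wy":0,"wz":-4,"claw":3.0},{"tx":3.4,"ty":-0.8,"tz":0,"wx":0,"wy":0,"wz":-4,"claw":3.0}]' ; python3 -m pendant '[{"tx":0,"ty":0,"tz":0,"wx":0,"wy":0,"wz":0,"claw":3}]'; python3 -c "
from h import *
st(); to([.4306,.2272,.2],[np.cos(2.146),np.sin(2.146),0])
shot('wrist','w1')
"
```

```text
clock: 2.8
tcp_pos: [0.4406, 0.2276, 0.2563]
eef_rot: [0.0, 0.479, 0.878, 0.0]
ft_force: [0.4, 0.7, -0.4]
width: 0.0302
clock: 2.9
tcp_pos: [0.4396, 0.2288, 0.2566]
eef_rot: [-0.0, 0.477, 0.879, 0.0]
ft_force: [-0.1, 0.8, -0.9]
width: 0.0295
t2.90 tcp [0.4396 0.2288 0.2566] f [-0.13  0.78 -0.87] w 0.0295 q [ 4.280e-01 -2.830e-01  1.815e+00  1.000e-03  1.608e+00 -1.470e-01]
X [-0.544  0.839  0.001] Y [0.839 0.544 0.001] Z [ 0.     0.001 -1.   ]
shift now-axes cm [ 0.35 -0.85  5.66]
turn deg [ 0.04 -0.04 -0.  ]
shift goal-axes cm [ 0.35 -0.84  5.66]
```

View pics/w1.png

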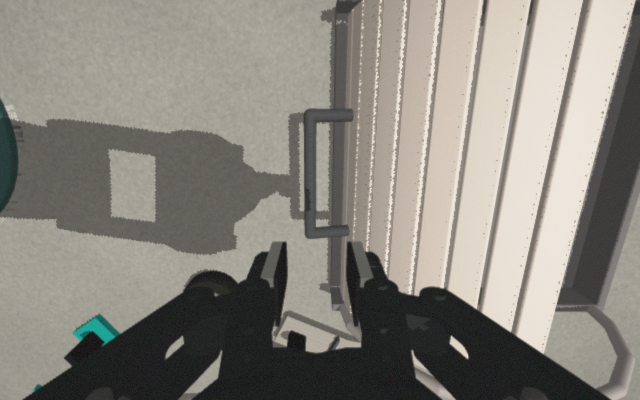

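```bash
python3 -c "
from h import *
C=cam('wrist'); a=plane(C,np.array([310.5,311]),np.array([112,233]),.0705); print(a.round(4),a.mean(0),np.hypot(*(a[0]-a[1])[:2]),np.arctan2(*(a[0]-a[1])[1::-1])-np.pi/2)
g=a.mean(0); g[2]=.0765; to(g)
"
```

```text
[[0.399  0.2837 0.0705]
 [0.4655 0.1803 0.0705]] [0.43222488 0.23196544 0.0705    ] 0.122960276638875 0.5713644694733206
shift now-axes cm [ 0.81 -0.49 18.01]
```

```bash
python3 -m pendant '[{"tx":0.8,"ty":-0.5,"tz":3,"wx":0,"wy":0,"wz":0,"claw":3},{"tx":0,"ty":0,"tz":4,"wx":0,"wy":0,"wz":0,"claw":3},{"tx":0,"ty":0,"tz":4,"wx":0,"wy":0,"wz":0,"claw":3},{"tx":0,"ty":0,"tz":3,"wx":0,"wy":0,"wz":0,"claw":3},{"tx":0,"ty":0,"tz":2,"wx":0,"wy":0,"wz":0,"claw":3},{"tx":0,"ty":0,"tz":2,"wx":0,"wy":0,"wz":0,"claw":3},{"tx":0,"ty":0,"tz":0,"wx":0,"wy":0,"wz":0,"claw":3}]' 25 ; python3 -c "
from h import *
st();shot('wrist','w2')
"
```

```text
clock: 3.65
tcp_pos: [0.4324, 0.2294, 0.0738]
eef_rot: [-0.001, 0.481, 0.877, -0.002]
ft_force: [-0.4, 0.0, 0.4]
width: 0.03
t3.65 tcp [0.4324 0.2294 0.0738] f [-0.39  0.05  0.4 ] w 0.0300 q [ 0.436 -0.182  2.035 -0.     1.292 -0.132]
X [-0.538  0.843  0.   ] Y [ 0.843  0.538 -0.004] Z [-0.004 -0.002 -1.   ]
```

View pics/w2.png

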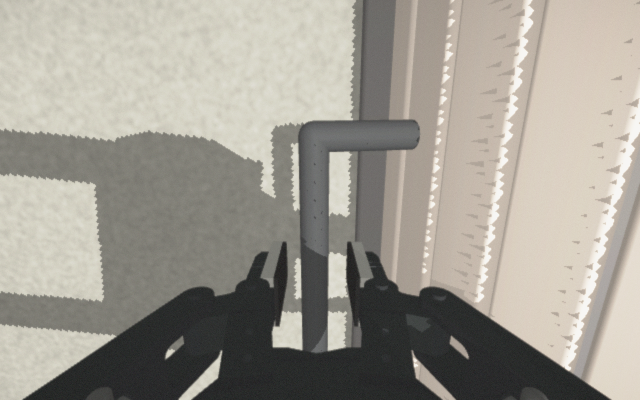

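```bash
python3 -m pendant '[{"tx":0,"ty":0,"tz":0,"wx":0,"wy":0,"wz":0,"claw":0.5},{"tx":0,"ty":0,"tz":0,"wx":0,"wy":0,"wz":0,"claw":0.5},{"tx":0,"ty":0,"tz":0,"wx":0,"wy":0,"wz":0,"claw":0.5},{"tx":0,"ty":0,"tz":0,"wx":0,"wy":0,"wz":0,"claw":0.5}]' 30 ; python3 -c "
from h import *
st()
# arc plan in tool (ty,tz) cm : handle at angle 12deg+th
import math
pr=None
for th in range(0,92,6):
    e=math.radians(12+th); y=-19.5*math.cos(e); z=19.5*math.sin(e)
    if pr: print(th,'ty %.2f tz %.2f'%(y-pr[0],-(z-pr[1])))
    pr=(y,z)
"
```

```text
clock: 4.1
tcp_pos: [0.4318, 0.2293, 0.0773]
eef_rot: [-0.001, 0.48, 0.877, -0.002]
ft_force: [-21.8, -16.8, 13.8]
width: 0.011
t4.10 tcp [0.4318 0.2293 0.0773] f [-21.83 -16.81  13.84] w 0.0110 q [ 4.370e-01 -1.860e-01  2.033e+00 -1.000e-03  1.300e+00 -1.320e-01]
X [-0.539  0.842 -0.001] Y [ 0.842  0.539 -0.005] Z [-0.004 -0.003 -1.   ]
6 ty 0.53 tz -1.97
12 ty 0.73 tz -1.91
18 ty 0.93 tz -1.82
24 ty 1.11 tz -1.71
30 ty 1.28 tz -1.59
36 ty 1.44 tz -1.44
42 ty 1.59 tz -1.28
48 ty 1.71 tz -1.11
54 ty 1.82 tz -0.93
60 ty 1.91 tz -0.73
66 ty 1.97 tz -0.53
72 ty 2.02 tz -0.32
78 ty 2.04 tz -0.11
84 ty 2.04 tz 0.11
90 ty 2.02 tz 0.32
```

```bash
python3 -m pendant '[{"tx":0,"ty":-0.3,"tz":0,"wx":0,"wy":0,"wz":0,"claw":0.5},{"tx":0,"ty":0.24,"tz":-1,"wx":0,"wy":0,"wz":0,"claw":0.5},{"tx":0,"ty":0.29,"tz":-0.97,"wx":0,"wy":0,"wz":0,"claw":0.5},{"tx":0,"ty":0.73,"tz":-1.91,"wx":0,"wy":0,"wz":0,"claw":0.5}]' 30 ; python3 -c "
from h import *
st()"
```

```text
clock: 4.5
tcp_pos: [0.4414, 0.2356, 0.1156]
eef_rot: [0.0, 0.48, 0.877, 0.0]
ft_force: [15.7, 7.8, -11.0]
width: 0.0108
t4.50 tcp [0.4414 0.2356 0.1156] f [ 15.72   7.78 -11.  ] w 0.0108 q [ 0.439 -0.198  1.977 -0.     1.362 -0.13 ]
X [-0.539  0.842 -0.001] Y [0.842 0.539 0.001] Z [ 0.001 -0.    -1.   ]
```

```bash
python3 -m pendant '[{"tx":0,"ty":1.1,"tz":-1.82,"wx":0,"wy":0,"wz":0,"claw":0.5},{"tx":0,"ty":1.11,"tz":-1.71,"wx":0,"wy":0,"wz":0,"claw":0.5},{"tx":0,"ty":1.28,"tz":-1.59,"wx":0,"wy":0,"wz":0,"claw":0.5},{"tx":0,"ty":1.44,"tz":-1.44,"wx":0,"wy":0,"wz":0,"claw":0.5}]' 30 ; python3 -c "
from h import *
st()"
```

```text
clock: 4.9
tcp_pos: [0.4821, 0.2617, 0.1843]
eef_rot: [-0.0, 0.48, 0.877, -0.001]
ft_force: [-19.0, -12.5, 20.0]
width: 0.0106
t4.90 tcp [0.4821 0.2617 0.1843] f [-18.98 -12.46  19.99] w 0.0106 q [ 4.510e-01 -1.320e-01  1.805e+00 -1.000e-03  1.470e+00 -1.180e-01]
X [-0.539  0.842 -0.001] Y [ 0.842  0.539 -0.002] Z [-0.001 -0.002 -1.   ]
```

```bash
python3 -m pendant '[{"tx":0,"ty":1.45,"tz":-1.45,"wx":0,"wy":0,"wz":0,"claw":0.5},{"tx":0,"ty":1.71,"tz":-1.2,"wx":0,"wy":0,"wz":0,"claw":0.5},{"tx":0,"ty":1.82,"tz":-0.95,"wx":0,"wy":0,"wz":0,"claw":0.5},{"tx":0,"ty":1.91,"tz":-0.73,"wx":0,"wy":0,"wz":0,"claw":0.5}]' 30 ; python3 -c "
from h import *
st()"
```

```text
clock: 5.3
tcp_pos: [0.5415, 0.2998, 0.2265]
eef_rot: [0.001, 0.48, 0.877, 0.001]
ft_force: [-1.0, -1.4, -0.3]
width: 0.0107
t5.30 tcp [0.5415 0.2998 0.2265] f [-1.04 -1.39 -0.26] w 0.0107 q [ 0.465  0.003  1.608 -0.     1.529 -0.105]
X [-0.539  0.842 -0.   ] Y [0.842 0.539 0.002] Z [ 0.002  0.001 -1.   ]
```

```bash
python3 -m pendant '[{"tx":0,"ty":1.97,"tz":-0.53,"wx":0,"wy":0,"wz":0,"claw":0.5},{"tx":0,"ty":2.02,"tz":-0.32,"wx":0,"wy":0,"wz":0,"claw":0.5},{"tx":0,"ty":2.04,"tz":-0.11,"wx":0,"wy":0,"wz":0,"claw":0.5},{"tx":0,"ty":2.04,"tz":0.11,"wx":0,"wy":0,"wz":0,"claw":0.5}]' 30 ; python3 -c "
from h import *
st()"
```

```text
clock: 5.7
tcp_pos: [0.6097, 0.3436, 0.2348]
eef_rot: [0.001, 0.48, 0.877, 0.001]
ft_force: [-0.4, 0.6, 8.7]
width: 0.0108
t5.70 tcp [0.6097 0.3436 0.2348] f [-0.36  0.63  8.69] w 0.0108 q [ 0.477  0.174  1.412  0.     1.553 -0.093]
X [-0.539  0.842 -0.   ] Y [0.842 0.539 0.003] Z [ 0.002  0.001 -1.   ]
```

```bash
python3 -m pendant '[{"tx":0,"ty":2.02,"tz":0.25,"wx":0,"wy":0,"wz":0,"claw":0.5},{"tx":0,"ty":1.3,"tz":0.35,"wx":0,"wy":0,"wz":0,"claw":0.5},{"tx":0,"ty":0,"tz":0,"wx":0,"wy":0,"wz":0,"claw":3},{"tx":0,"ty":0,"tz":0,"wx":0,"wy":0,"wz":0,"claw":3},{"tx":0,"ty":0,"tz":-3,"wx":0,"wy":0,"wz":0,"claw":3},{"tx":0,"ty":0,"tz":-4,"wx":0,"wy":0,"wz":0,"claw":3}]' 30 ; python3 -c "
from h import *
st();shot('wrist','w3');shot('top','top3');shot('scene','s3')"
```

```text
clock: 6.3
tcp_pos: [0.6357, 0.3604, 0.2958]
eef_rot: [-0.001, 0.48, 0.877, -0.001]
ft_force: [0.4, 0.6, 0.6]
width: 0.03
t6.30 tcp [0.6357 0.3604 0.2958] f [0.37 0.65 0.58] w 0.0300 q [ 0.481  0.233  1.246 -0.     1.666 -0.089]
X [-0.539  0.842  0.   ] Y [ 0.842  0.539 -0.003] Z [-0.003 -0.002 -1.   ]
```

View pics/w3.png

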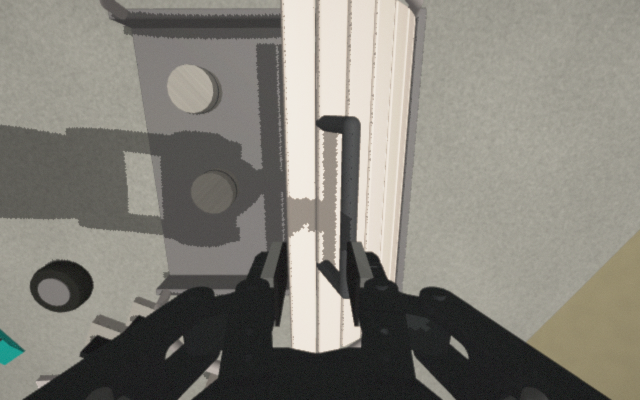

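View pics/top3.png

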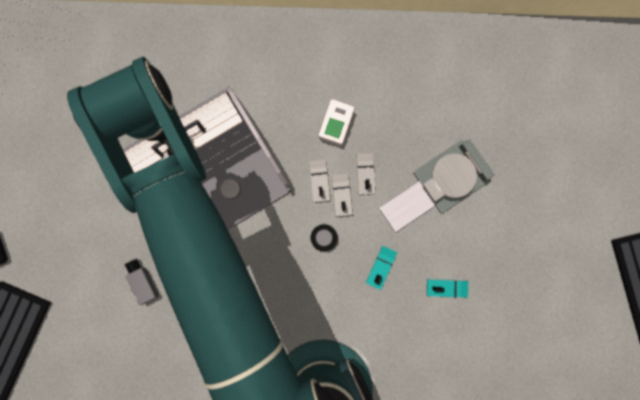

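View pics/s3.png

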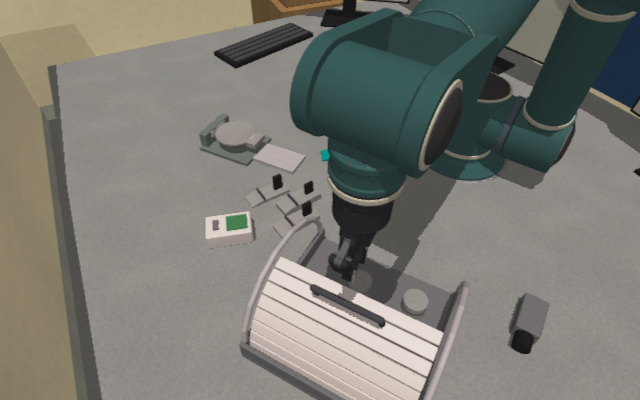

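```bash
python3 -c "
from h import *
C=cam('wrist'); a=plane(C,np.array([192,215]),np.array([88.,191]),.048); print(a.round(4))
x=np.array([np.cos(.572),np.sin(.572)]); y=np.array([-x[1],x[0]])
ax=np.array([.4322,.232])+.1907*x
for q in a: d=q[:2]-ax; print(d@x,d@y)
p=cv2.imread('pics/w3.png')[:,:,::-1]
g=cv2.GaussianBlur(cv2.cvtColor(p,cv2.COLOR_RGB2GRAY),(5,5),0)
c=cv2.HoughCircles(g,cv2.HOUGH_GRADIENT,1,40,param1=60,param2=18,minRadius=18,maxRadius=32); print(c)
"
```

```text
[[0.4696 0.3664 0.048 ]
 [0.5465 0.2734 0.048 ]]
-0.08650645647668949 0.09280394678546167
-0.07213867396320509 -0.02705189941309228
[[[192.5  86.5  25.2]
  [ 59.5 280.5  31.4]
  [210.5 192.5  20.2]]]
```

```bash
python3 -c "
from h import *
to([.5465,.2734,.2])"
```

```text
shift now-axes cm [ -2.5  -12.37  10.03]
```

```bash
python3 -m pendant '[{"tx":-2.4,"ty":-4.2,"tz":0,"wx":0,"wy":0,"wz":0,"claw":8},{"tx":-2.4,"ty":-4.1,"tz":0,"wx":0,"wy":0,"wz":0,"claw":8},{"tx":-2.4,"ty":-4.1,"tz":2,"wx":0,"wy":0,"wz":0,"claw":8},{"tx":-1.3,"ty":0,"tz":3,"wx":0,"wy":0,"wz":0,"claw":8},{"tx":0,"ty":0,"tz":0,"wx":0,"wy":0,"wz":0,"claw":8}]' ; python3 -c "
from h import *
st();shot('wrist','w4')"
```

```text
clock: 6.95
tcp_pos: [0.5773, 0.2217, 0.2436]
eef_rot: [-0.001, 0.481, 0.877, -0.002]
ft_force: [-0.5, 0.6, -0.6]
width: 0.0797
t6.95 tcp [0.5773 0.2217 0.2436] f [-0.5   0.63 -0.62] w 0.0797 q [ 0.326 -0.     1.584 -0.     1.563 -0.242]
X [-0.538  0.843  0.001] Y [ 0.843  0.538 -0.004] Z [-0.004 -0.002 -1.   ]
```

View pics/w4.png

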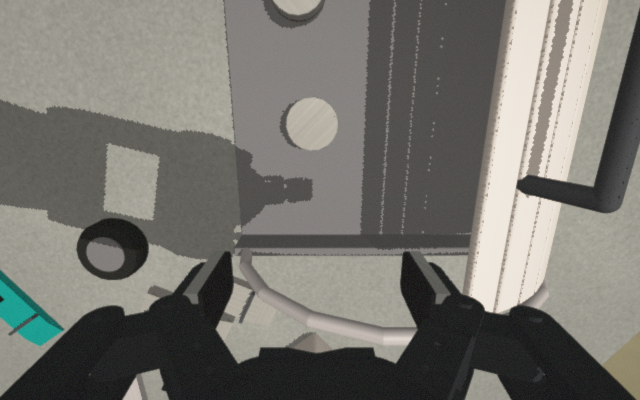

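```bash
python3 -c "
from h import *
C=cam('wrist'); a=plane(C,np.array([312.,294]),np.array([124.,-4]),.048); print(a.round(4))
to([*a[0][:2],.042])"
```

```text
[[0.543  0.2698 0.048 ]
 [0.4704 0.3547 0.048 ]]
shift now-axes cm [ 5.81 -0.36 20.38]
```

```bash
python3 -m pendant '[{"tx":3,"ty":-0.2,"tz":4,"wx":0,"wy":0,"wz":0,"claw":8},{"tx":2.8,"ty":-0.2,"tz":4,"wx":0,"wy":0,"wz":0,"claw":8},{"tx":0,"ty":0,"tz":4,"wx":0,"wy":0,"wz":0,"claw":8},{"tx":0,"ty":0,"tz":4,"wx":0,"wy":0,"wz":0,"claw":8},{"tx":0,"ty":0,"tz":2.5,"wx":0,"wy":0,"wz":0,"claw":8},{"tx":0,"ty":0,"tz":1.5,"wx":0,"wy":0,"wz":0,"claw":8},{"tx":0,"ty":0,"tz":0,"wx":0,"wy":0,"wz":0,"claw":8}]' ; python3 -c "
from h import *
st();shot('wrist','w5')"
```

```text
clock: 7.7
tcp_pos: [0.5437, 0.271, 0.0462]
eef_rot: [-0.001, 0.48, 0.877, -0.001]
ft_force: [0.4, 0.4, -0.5]
width: 0.0799
t7.70 tcp [0.5437 0.271  0.0462] f [ 0.38  0.41 -0.53] w 0.0799 q [ 0.42   0.109  1.802  0.     1.233 -0.15 ]
X [-0.54   0.842  0.   ] Y [ 0.842  0.54  -0.002] Z [-0.002 -0.001 -1.   ]
```

View pics/w5.png

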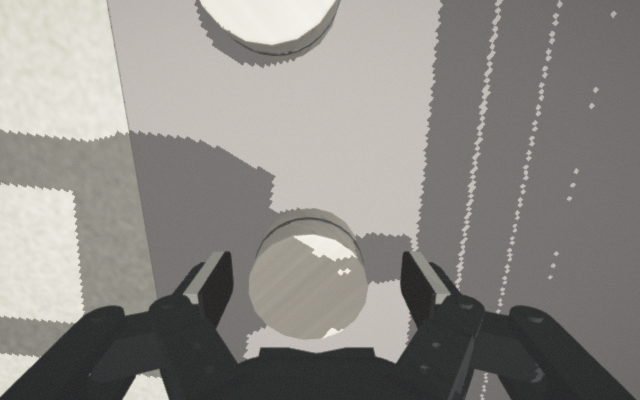

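```bash
python3 -c "
from h import *
C=cam('wrist'); a=plane(C,np.array([308.]),np.array([285.]),.048); print(a.round(4)); to([*a[0][:2],.044])
p=cv2.imread('pics/w5.png');g=cv2.GaussianBlur(cv2.cvtColor(p,cv2.COLOR_BGR2GRAY),(3,3),0)
print(cv2.HoughCircles(g,cv2.HOUGH_GRADIENT,1,40,param1=60,param2=25,minRadius=50,maxRadius=68))"
```

```text
[[0.542  0.2693 0.048 ]]
shift now-axes cm [-0.03 -0.29  0.38]
[[[309.5 279.5  59.7]]]
```

```bash
python3 -m pendant '[{"tx":0.1,"ty":-0.25,"tz":0.3,"wx":0,"wy":0,"wz":0,"claw":8},{"tx":0,"ty":0,"tz":0,"wx":0,"wy":0,"wz":0,"claw":6},{"tx":0,"ty":0,"tz":0,"wx":0,"wy":0,"wz":0,"claw":4.6},{"tx":0,"ty":0,"tz":0,"wx":0,"wy":0,"wz":0,"claw":4.6},{"tx":0,"ty":0,"tz":0,"wx":0,"wy":0,"wz":0,"claw":4.6}]' 50 ; python3 -c "
from h import *
st()"; python3 -m pendant '[{"tx":0,"ty":0,"tz":-1,"wx":0,"wy":0,"wz":0,"claw":4.6},{"tx":0,"ty":0,"tz":-3,"wx":0,"wy":0,"wz":0,"claw":4.6},{"tx":0,"ty":0,"tz":-5,"wx":0,"wy":0,"wz":0,"claw":4.6},{"tx":0,"ty":0,"tz":-5,"wx":0,"wy":0,"wz":0,"claw":4.6},{"tx":0,"ty":0,"tz":-5,"wx":0,"wy":0,"wz":0,"claw":4.6},{"tx":0,"ty":0,"tz":-2,"wx":0,"wy":0,"wz":0,"claw":4.6}]';python3 -c "
from h import *
st();C=cam('top'); print(plane(C,455.,175.,.052)); to([*plane(C,455.,175.,.052)[:2],.25])
shot('wrist','w6')"
```

```text
clock: 8.25
tcp_pos: [0.5417, 0.2701, 0.0456]
eef_rot: [0.0, 0.48, 0.877, 0.001]
ft_force: [-3.1, -0.8, 8.2]
width: 0.0506
t8.25 tcp [0.5417 0.2701 0.0456] f [-3.13 -0.81  8.16] w 0.0506 q [ 0.42   0.103  1.809  0.     1.228 -0.149]
X [-0.539  0.842 -0.   ] Y [0.842 0.539 0.001] Z [ 0.001  0.001 -1.   ]
clock: 8.85
tcp_pos: [0.5419, 0.2702, 0.2604]
eef_rot: [0.002, 0.48, 0.877, 0.002]
ft_force: [0.8, 0.4, -5.8]
width: 0.0505
t8.85 tcp [0.5419 0.2702 0.2604] f [ 0.77  0.4  -5.81] w 0.0505 q [ 0.42  -0.04   1.595  0.     1.58  -0.149]
X [-0.539  0.842 -0.001] Y [0.842 0.539 0.006] Z [ 0.006  0.003 -1.   ]
[ 0.5919185  -0.34281816  0.052     ]
shift now-axes cm [-54.32 -28.85   0.91]
```

View pics/w6.png

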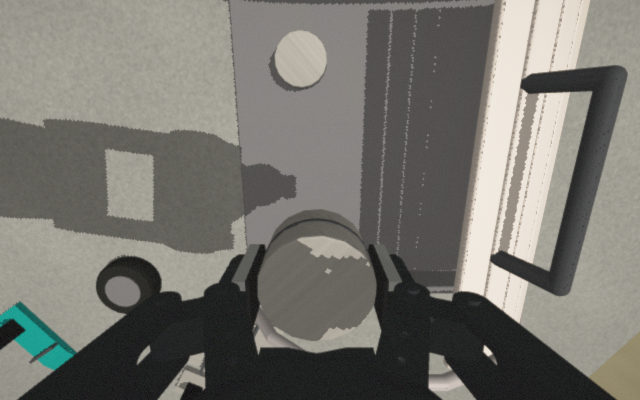

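```bash
python3 -m pendant '[{"tx":-2,"ty":-1,"tz":0,"wx":0,"wy":0,"wz":0,"claw":4.6},{"tx":-4.3,"ty":-2.1,"tz":0,"wx":0,"wy":0,"wz":0,"claw":4.6},{"tx":-4.3,"ty":-2.1,"tz":0,"wx":0,"wy":0,"wz":0,"claw":4.6},{"tx":-4.3,"ty":-2.1,"tz":0,"wx":0,"wy":0,"wz":0,"claw":4.6},{"tx":-4.3,"ty":-2.1,"tz":0,"wx":0,"wy":0,"wz":0,"claw":4.6},{"tx":-4.3,"ty":-2.1,"tz":0,"wx":0,"wy":0,"wz":0,"claw":4.6},{"tx":-4.3,"ty":-2.1,"tz":0,"wx":0,"wy":0,"wz":0,"claw":4.6},{"tx":-4.3,"ty":-2.1,"tz":0,"wx":0,"wy":0,"wz":0,"claw":4.6}]' ;python3 -m pendant '[{"tx":-4.3,"ty":-2.1,"tz":0,"wx":0,"wy":0,"wz":0,"claw":4.6},{"tx":-4.3,"ty":-2.1,"tz":0,"wx":0,"wy":0,"wz":0,"claw":4.6},{"tx":-4.3,"ty":-2.1,"tz":0,"wx":0,"wy":0,"wz":0,"claw":4.6},{"tx":-4.3,"ty":-2.1,"tz":0,"wx":0,"wy":0,"wz":0,"claw":4.6},{"tx":-4.3,"ty":-2.1,"tz":0,"wx":0,"wy":0,"wz":0,"claw":4.6},{"tx":-4.3,"ty":-2.1,"tz":0,"wx":0,"wy":0,"wz":0,"claw":4.6},{"tx":-3,"ty":-1,"tz":0,"wx":0,"wy":0,"wz":0,"claw":4.6},{"tx":0,"ty":0,"tz":0,"wx":0,"wy":0,"wz":0,"claw":4.6}]';  python3 -c "
from h import *
st();C=cam('top'); to([*plane(C,455.,175.,.052)[:2],.25])
shot('wrist','w7')"
```

```text
clock: 9.7
tcp_pos: [0.5817, -0.087, 0.2531]
eef_rot: [-0.001, 0.48, 0.877, -0.0]
ft_force: [0.9, 0.1, -5.7]
width: 0.0507
clock: 10.5
tcp_pos: [0.6225, -0.4045, 0.2513]
eef_rot: [-0.001, 0.481, 0.877, -0.0]
ft_force: [0.5, -0.0, -7.2]
width: 0.0502
t10.50 tcp [ 0.6225 -0.4045  0.2513] f [ 0.52 -0.02 -7.22] w 0.0502 q [-6.100e-01  2.650e-01  1.280e+00 -1.000e-03  1.600e+00 -1.177e+00]
X [-0.537  0.844  0.002] Y [ 0.844  0.537 -0.002] Z [-0.003  0.001 -1.   ]
shift now-axes cm [6.85 0.73 0.14]
```

View pics/w7.png

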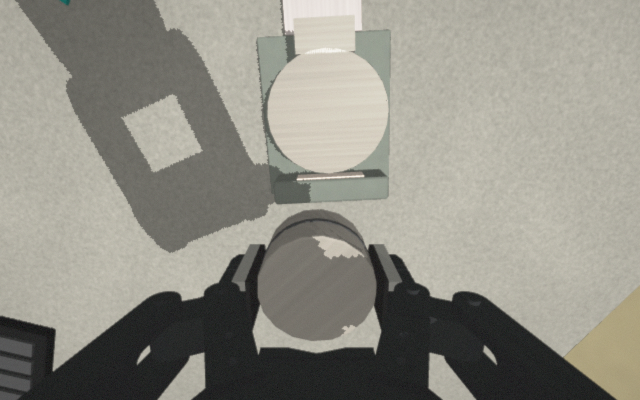

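```bash
python3 -c "
from h import *
C=cam('wrist'); o=arm.get_obs()
a=plane(C,np.array([266,389.,327.5,327.5]),np.array([110.,110,48,172.5]),.052); print(a.round(4)); g=(a[0]+a[1]+a[2]+a[3])/4; print(g, np.hypot(*(a[0]-a[1])[:2]),np.hypot(*(a[2]-a[3])[:2])); to([*g[:2],.25])
p=cv2.imread('pics/w7.png');gr=cv2.GaussianBlur(cv2.cvtColor(p,cv2.COLOR_BGR2GRAY),(3,3),0)
print(cv2.HoughCircles(gr,cv2.HOUGH_GRADIENT,1,40,param1=60,param2=25,minRadius=50,maxRadius=68))
w=plane(C,np.array([318.]),np.array([280.]),o['tcp_pos'][2]+.003); M=quat(o['eef_rot']).as_matrix(); print('w in tool',(w-o['tcp_pos'])@M)
# tongue / ledge direction
"
```

```text
[[ 0.5424 -0.3683  0.052 ]
 [ 0.6446 -0.3031  0.052 ]
 [ 0.5632 -0.2891  0.052 ]
 [ 0.6276 -0.388   0.052 ]]
[ 0.59445565 -0.33713748  0.052     ] 0.12112324862311742 0.11808096637091184
shift now-axes cm [7.02 1.14 0.18]
[[[316.5 279.5  61.8]
  [326.5 109.5  61.9]]]
w in tool [[ 0.00379151  0.001415   -0.00299088]]
```

```bash
python3 -m pendant '[{"tx":3.4,"ty":0.5,"tz":0,"wx":0,"wy":0,"wz":0,"claw":4.6},{"tx":3.4,"ty":0.6,"tz":2,"wx":0,"wy":0,"wz":0,"claw":4.6},{"tx":0,"ty":0,"tz":4,"wx":0,"wy":0,"wz":0,"claw":4.6},{"tx":0,"ty":0,"tz":4,"wx":0,"wy":0,"wz":0,"claw":4.6},{"tx":0,"ty":0,"tz":3,"wx":0,"wy":0,"wz":0,"claw":4.6},{"tx":0,"ty":0,"tz":1.5,"wx":0,"wy":0,"wz":0,"claw":4.6},{"tx":0,"ty":0,"tz":0,"wx":0,"wy":0,"wz":0,"claw":4.6}]';  python3 -c "
from h import *
st()
shot('wrist','w8');shot('scene','s8')"
```

```text
clock: 11.25
tcp_pos: [0.5949, -0.3365, 0.1068]
eef_rot: [-0.002, 0.48, 0.877, 0.0]
ft_force: [0.2, 0.1, -5.2]
width: 0.0507
t11.25 tcp [ 0.5949 -0.3365  0.1068] f [ 0.2  0.1 -5.2] w 0.0507 q [-0.552  0.212  1.58   0.     1.353 -1.122]
X [-0.54   0.842  0.003] Y [ 0.842  0.54  -0.002] Z [-0.003  0.002 -1.   ]
```

View pics/w8.png

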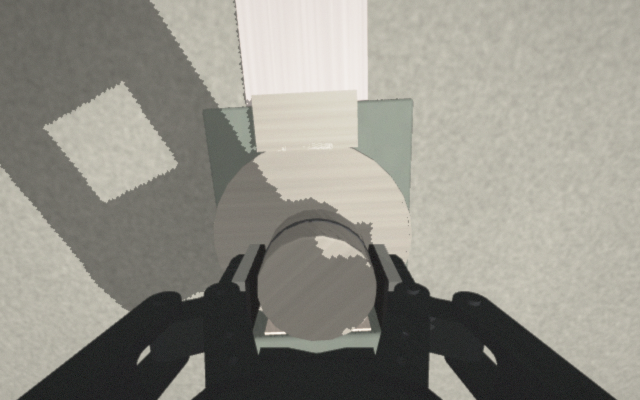

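View pics/s8.png

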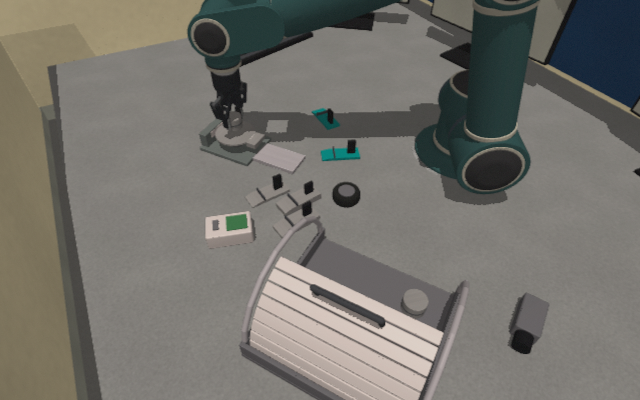

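```bash
python3 -c "
from h import *
C=cam('wrist'); o=arm.get_obs(); M=quat(o['eef_rot']).as_matrix()
a=plane(C,np.array([253,357,214,411.,310]),np.array([95.,92,222,222,148]),.052); t=(a-o['tcp_pos'])@M; print((t*1000).round(1))
w=plane(C,np.array([318.,317]),np.array([280.,285]),o['tcp_pos'][2]+.0025); print('w in tool',(w-o['tcp_pos'])@M)
"
```

```text
[[ 79.8 -33.5  58.5]
 [ 81.3  22.6  58.5]
 [  6.7 -61.4  58.5]
 [  6.7  58.2  58.6]
 [ 51.3  -2.9  58.5]]
w in tool [[ 0.00349644  0.00141895 -0.00250316]
 [ 0.00110393  0.00099907 -0.00250068]]
```

```bash
python3 -m pendant '[{"tx":-0.5,"ty":-0.15,"tz":0,"wx":0,"wy":0,"wz":0,"claw":4.6},{"tx":0,"ty":0,"tz":0,"wx":0,"wy":0,"wz":0,"claw":4.6},{"tx":0,"ty":0,"tz":0,"wx":0,"wy":0,"wz":0,"claw":4.6}]';  python3 -c "
from h import *
st()
C,p,d=shot('wrist','w9');o=arm.get_obs(); M=quat(o['eef_rot']).as_matrix(); st()
P=(cloud(C,d)-o['tcp_pos'])@M*1000
for u,v in [(305,120),(305,160),(380,200),(300,50),(317,285),(330,300),(300,270)]: print((u,v),P[v,u].round(1))
"
```

```text
clock: 11.65
tcp_pos: [0.5974, -0.3431, 0.1101]
eef_rot: [0.001, 0.48, 0.877, -0.0]
ft_force: [0.6, -0.3, -5.1]
width: 0.0508
t11.65 tcp [ 0.5974 -0.3431  0.1101] f [ 0.62 -0.28 -5.08] w 0.0508 q [-0.558  0.218  1.567 -0.     1.355 -1.128]
X [-0.539  0.842 -0.001] Y [0.842 0.539 0.001] Z [ 0.001 -0.001 -1.   ]
t11.70 tcp [ 0.5973 -0.3429  0.1098] f [-0.27  0.67 -5.81] w 0.0502 q [-0.558  0.218  1.568  0.     1.355 -1.128]
X [-0.539  0.842 -0.001] Y [0.842 0.539 0.   ] Z [ 0.001 -0.    -1.   ]
(305, 120) [66.5 -5.5 57.1]
(305, 160) [44.3 -5.8 57.6]
(380, 200) [20.7 38.3 57. ]
(300, 50) [108.1  -9.7  97.4]
(317, 285) [ 1.  1. -3.]
(330, 300) [-6.5  6.6 -2.8]
(300, 270) [ 8.8 -6.  -4.3]
```

View pics/w9.png

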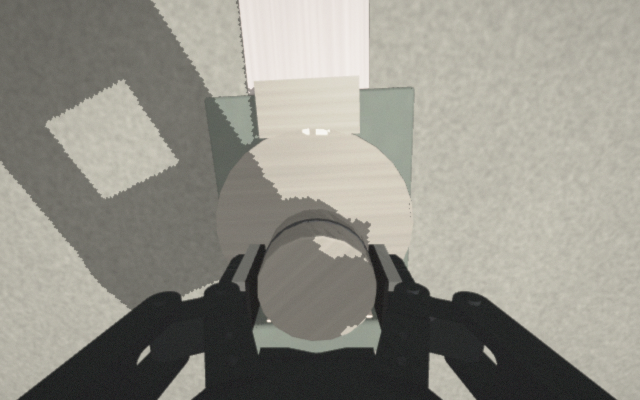

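```bash
python3 -c "
from h import *
C=cam('wrist'); o=arm.get_obs(); M=quat(o['eef_rot']).as_matrix()
a=plane(C,np.array([254,359,217,412.,310]),np.array([82.,77,207,207,132]),.052); t=(a-o['tcp_pos'])@M; print((t*1000).round(1))
p=cv2.imread('pics/w9.png');gr=cv2.GaussianBlur(cv2.cvtColor(p,cv2.COLOR_BGR2GRAY),(3,3),0)
print(cv2.HoughCircles(gr,cv2.HOUGH_GRADIENT,1,40,param1=60,param2=25,minRadius=85,maxRadius=110))
print(cv2.HoughCircles(gr,cv2.HOUGH_GRADIENT,1,40,param1=60,param2=25,minRadius=50,maxRadius=68))
"
```

```text
[[ 86.3 -32.4  57.7]
 [ 88.7  23.3  57.7]
 [ 16.5 -58.5  57.8]
 [ 16.5  57.7  57.8]
 [ 60.3  -2.8  57.8]]
None
[[[316.5 280.5  59.7]]]
```

```bash
python3 -m pendant '[{"tx":0.05,"ty":-0.1,"tz":1.2,"wx":0,"wy":0,"wz":0,"claw":4.6},{"tx":0,"ty":0,"tz":0.8,"wx":0,"wy":0,"wz":0,"claw":4.6},{"tx":0,"ty":0,"tz":0.3,"wx":0,"wy":0,"wz":0,"claw":4.6},{"tx":0,"ty":0,"tz":0.2,"wx":0,"wy":0,"wz":0,"claw":4.6},{"tx":0,"ty":0,"tz":0.2,"wx":0,"wy":0,"wz":0,"claw":4.6},{"tx":0,"ty":0,"tz":0,"wx":0,"wy":0,"wz":0,"claw":4.6},{"tx":0,"ty":0,"tz":0,"wx":0,"wy":0,"wz":0,"claw":4.6}]';  python3 -c "
from h import *
st()"
```

```text
clock: 12.4
tcp_pos: [0.5961, -0.3429, 0.0825]
eef_rot: [0.0, 0.48, 0.877, -0.0]
ft_force: [-2.1, 1.0, -2.6]
width: 0.0507
t12.40 tcp [ 0.5961 -0.3429  0.0825] f [-2.1   1.02 -2.59] w 0.0507 q [-0.559  0.238  1.592  0.     1.312 -1.129]
X [-0.539  0.842 -0.   ] Y [0.842 0.539 0.   ] Z [ 0. -0. -1.]
```

```bash
python3 -m pendant '[{"tx":0,"ty":0,"tz":0.15,"wx":0,"wy":0,"wz":0,"claw":4.6},{"tx":0,"ty":0,"tz":0.1,"wx":0,"wy":0,"wz":0,"claw":4.6},{"tx":0,"ty":0,"tz":0,"wx":0,"wy":0,"wz":0,"claw":4.6},{"tx":0,"ty":0,"tz":0,"wx":0,"wy":0,"wz":0,"claw":5.6},{"tx":0,"ty":0,"tz":0,"wx":0,"wy":0,"wz":0,"claw":6.5},{"tx":0,"ty":0,"tz":0,"wx":0,"wy":0,"wz":0,"claw":7.5}]';  python3 -c "
from h import *
st();shot('wrist','w10')"
```

```text
clock: 13.0
tcp_pos: [0.5961, -0.3429, 0.0798]
eef_rot: [0.0, 0.48, 0.877, -0.0]
ft_force: [0.6, 0.2, 0.7]
width: 0.0749
t13.00 tcp [ 0.5961 -0.3429  0.0798] f [0.55 0.22 0.66] w 0.0749 q [-0.559  0.24   1.593 -0.     1.308 -1.129]
X [-0.539  0.842 -0.   ] Y [0.842 0.539 0.   ] Z [ 0. -0. -1.]
```

View pics/w10.png

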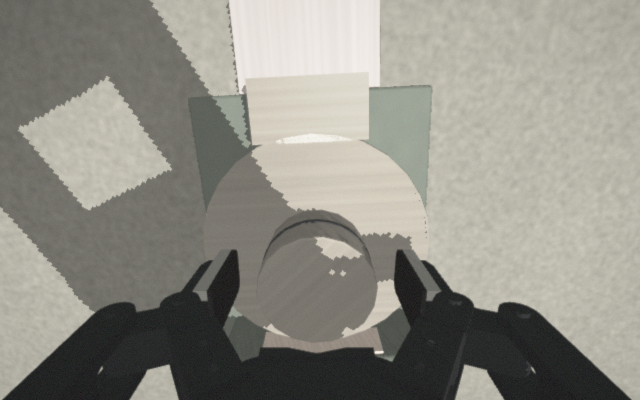

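```bash
python3 -m pendant '[{"tx":0,"ty":0,"tz":-2,"wx":0,"wy":0,"wz":0,"claw":7.5},{"tx":0,"ty":0,"tz":-4,"wx":0,"wy":0,"wz":0,"claw":7.5},{"tx":0,"ty":0,"tz":-5,"wx":0,"wy":0,"wz":0,"claw":8},{"tx":-3,"ty":0,"tz":-4,"wx":0,"wy":0,"wz":0,"claw":8},{"tx":-4,"ty":0,"tz":-2,"wx":0,"wy":0,"wz":0,"claw":8},{"tx":0,"ty":0,"tz":0,"wx":0,"wy":0,"wz":0,"claw":8}]';  python3 -c "
from h import *
st();C,p,d=shot('wrist','w11'); crop(p,'w11c',240,0,420,220,3)"
```

```text
clock: 13.65
tcp_pos: [0.6355, -0.405, 0.2528]
eef_rot: [0.002, 0.48, 0.877, -0.0]
ft_force: [-0.7, 1.1, -0.5]
width: 0.0803
t13.65 tcp [ 0.6355 -0.405   0.2528] f [-0.68  1.06 -0.48] w 0.0803 q [-0.601  0.285  1.253 -0.     1.598 -1.169]
X [-0.538  0.843 -0.005] Y [0.843 0.538 0.002] Z [ 0.004 -0.003 -1.   ]
```

View pics/w11c.png

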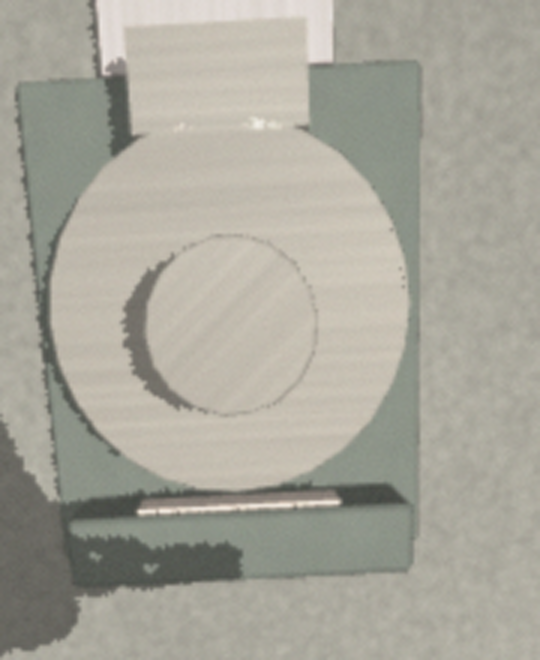

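```bash
python3 -c "
from h import *
C=cam('wrist'); o=arm.get_obs(); M=quat(o['eef_rot']).as_matrix()
pc=lambda a,z:(plane(C,np.array([240+x/3 for x,y in a]),np.array([y/3. for x,y in a]),z)-o['tcp_pos'])@M*1000
q=pc([(50,312),(408,312),(229,490),(127,28),(306,18)],.047); print('pan',q.round(1))
w=pc([(147,324),(317,324),(232,235),(232,413)],.083); print('w',w.round(1),w.mean(0))
"
```

```text
pan [[ 77.1 -58.4 203.3]
 [ 77.1  59.8 203.4]
 [ 17.9   0.7 203.4]
 [159.7 -30.4 203.2]
 [162.4  24.1 203.2]]
w [[ 73.2 -23.4 167.3]
 [ 73.2  26.6 167.3]
 [ 97.7   1.5 167.3]
 [ 47.5   1.6 167.4]] [ 72.88386126   1.56229201 167.32610109]
```

```bash
python3 -c "
from h import *
to([.503,.304,.25])"
```

```text
shift now-axes cm [ 6.669e+01  2.700e+01 -4.000e-02]
```

```bash
python3 -m pendant '[{"tx":4.4,"ty":1.8,"tz":0,"wx":0,"wy":0,"wz":0,"claw":8},{"tx":4.4,"ty":1.8,"tz":0,"wx":0,"wy":0,"wz":0,"claw":8},{"tx":4.4,"ty":1.8,"tz":0,"wx":0,"wy":0,"wz":0,"claw":8},{"tx":4.4,"ty":1.8,"tz":0,"wx":0,"wy":0,"wz":0,"claw":8},{"tx":4.4,"ty":1.8,"tz":0,"wx":0,"wy":0,"wz":0,"claw":8},{"tx":4.4,"ty":1.8,"tz":0,"wx":0,"wy":0,"wz":0,"claw":8},{"tx":4.4,"ty":1.8,"tz":0,"wx":0,"wy":0,"wz":0,"claw":8},{"tx":4.4,"ty":1.8,"tz":0,"wx":0,"wy":0,"wz":0,"claw":8}]';python3 -m pendant '[{"tx":4.5,"ty":1.8,"tz":0,"wx":0,"wy":0,"wz":0,"claw":8},{"tx":4.5,"ty":1.8,"tz":0,"wx":0,"wy":0,"wz":0,"claw":8},{"tx":4.5,"ty":1.8,"tz":0,"wx":0,"wy":0,"wz":0,"claw":8},{"tx":4.5,"ty":1.8,"tz":0,"wx":0,"wy":0,"wz":0,"claw":8},{"tx":4.5,"ty":1.8,"tz":0,"wx":0,"wy":0,"wz":0,"claw":8},{"tx":4.5,"ty":1.8,"tz":0,"wx":0,"wy":0,"wz":0,"claw":8},{"tx":4.5,"ty":1.8,"tz":0,"wx":0,"wy":0,"wz":0,"claw":8},{"tx":0,"ty":0,"tz":0,"wx":0,"wy":0,"wz":0,"claw":8}]';  python3 -c "
from h import *
st();C,p,d=shot('wrist','w12');gr=cv2.GaussianBlur(cv2.cvtColor(p,cv2.COLOR_RGB2GRAY),(3,3),0)
print(cv2.HoughCircles(gr,cv2.HOUGH_GRADIENT,1,40,param1=60,param2=18,minRadius=20,maxRadius=35))"
```

```text
clock: 14.5
tcp_pos: [0.5636, -0.0256, 0.2487]
eef_rot: [-0.0, 0.48, 0.877, -0.0]
ft_force: [0.4, -0.9, 0.2]
width: 0.0798
clock: 15.3
tcp_pos: [0.4989, 0.3098, 0.2482]
eef_rot: [-0.001, 0.478, 0.878, -0.0]
ft_force: [0.6, -0.1, 0.3]
width: 0.0802
t15.30 tcp [0.4989 0.3098 0.2482] f [ 0.63 -0.11  0.27] w 0.0802 q [ 5.120e-01 -7.200e-02  1.645e+00  1.000e-03  1.569e+00 -6.300e-02]
X [-0.543  0.84   0.001] Y [ 0.84   0.543 -0.001] Z [-0.002  0.    -1.   ]
[[[318.5 119.5  26.6]]]
```

View pics/w12.png

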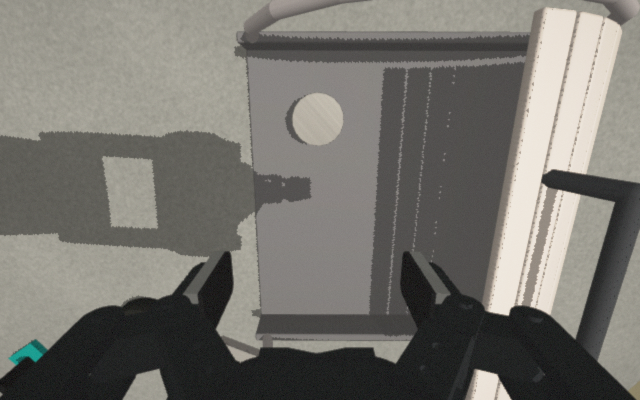

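```bash
python3 -c "
from h import *
C=cam('wrist'); a=plane(C,317.5,119.,.048); print(a); to([*a[:2],.044])"
```

```text
[0.46671454 0.36129054 0.048     ]
shift now-axes cm [ 6.28  0.18 20.44]
```

```bash
python3 -m pendant '[{"tx":0,"ty":0,"tz":0,"wx":0,"wy":0,"wz":-8.5,"claw":8},{"tx":0,"ty":0,"tz":0,"wx":0,"wy":0,"wz":-8.5,"claw":8},{"tx":0,"ty":0,"tz":0,"wx":0,"wy":0,"wz":-8.5,"claw":8},{"tx":0,"ty":0,"tz":0,"wx":0,"wy":0,"wz":-8.5,"claw":8},{"tx":0,"ty":0,"tz":0,"wx":0,"wy":0,"wz":-8.5,"claw":8},{"tx":0,"ty":0,"tz":0,"wx":0,"wy":0,"wz":-8.5,"claw":8},{"tx":0,"ty":0,"tz":0,"wx":0,"wy":0,"wz":-8.5,"claw":8},{"tx":0,"ty":0,"tz":0,"wx":0,"wy":0,"wz":0,"claw":8}]'; python3 -c "
from h import *
st(); to([.4667,.3613,.1])"
```

```text
clock: 16.15
tcp_pos: [0.5011, 0.3045, 0.2491]
eef_rot: [-0.0, -0.02, 1.0, -0.0]
ft_force: [-1.2, 0.3, 0.6]
width: 0.0801
t16.15 tcp [0.5011 0.3045 0.2491] f [-1.22  0.35  0.61] w 0.0801 q [ 0.503 -0.074  1.647 -0.     1.57  -1.108]
X [-0.999 -0.039  0.001] Y [-0.039  0.999 -0.   ] Z [-0.001 -0.    -1.   ]
shift now-axes cm [ 3.21  5.82 14.91]
```

```bash
python3 -m pendant '[{"tx":1.6,"ty":2.9,"tz":0,"wx":0,"wy":0,"wz":0,"claw":8},{"tx":1.6,"ty":2.9,"tz":2,"wx":0,"wy":0,"wz":0,"claw":8},{"tx":0,"ty":0,"tz":4,"wx":0,"wy":0,"wz":0,"claw":8},{"tx":0,"ty":0,"tz":4,"wx":0,"wy":0,"wz":0,"claw":8},{"tx":0,"ty":0,"tz":4,"wx":0,"wy":0,"wz":0,"claw":8},{"tx":0,"ty":0,"tz":0,"wx":0,"wy":0,"wz":0,"claw":8},{"tx":0,"ty":0,"tz":0,"wx":0,"wy":0,"wz":0,"claw":8}]'; python3 -c "
from h import *
st();C,p,d=shot('wrist','w13');gr=cv2.GaussianBlur(cv2.cvtColor(p,cv2.COLOR_RGB2GRAY),(3,3),0)
c=cv2.HoughCircles(gr,cv2.HOUGH_GRADIENT,1,40,param1=60,param2=18,minRadius=36,maxRadius=60); print(c)
u,v,_=c[0][0]; to([*plane(C,float(u),float(v),.048)[:2],.044])"
```

```text
clock: 16.85
tcp_pos: [0.4673, 0.3619, 0.1104]
eef_rot: [-0.0, -0.017, 1.0, -0.0]
ft_force: [0.4, 0.6, 0.6]
width: 0.08
t16.85 tcp [0.4673 0.3619 0.1104] f [0.41 0.59 0.65] w 0.0800 q [ 0.616  0.013  1.791 -0.     1.339 -0.989]
X [-0.999 -0.034  0.001] Y [-0.034  0.999 -0.   ] Z [-0.001 -0.    -1.   ]
[[[316.5 221.5  41.9]]]
shift now-axes cm [0.56 0.01 6.77]
```

View pics/w13.png

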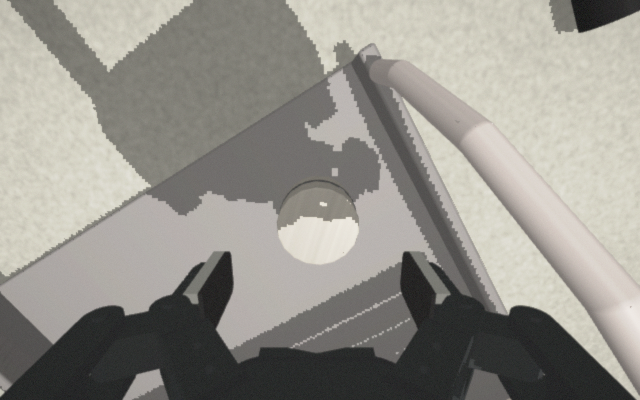

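```bash
python3 -m pendant '[{"tx":0.3,"ty":0,"tz":1.5,"wx":0,"wy":0,"wz":0,"claw":7},{"tx":0.2,"ty":0,"tz":2.5,"wx":0,"wy":0,"wz":0,"claw":7},{"tx":0,"ty":0,"tz":1.5,"wx":0,"wy":0,"wz":0,"claw":7},{"tx":0,"ty":0,"tz":1.1,"wx":0,"wy":0,"wz":0,"claw":7},{"tx":0,"ty":0,"tz":0,"wx":0,"wy":0,"wz":0,"claw":7},{"tx":0,"ty":0,"tz":0,"wx":0,"wy":0,"wz":0,"claw":7}]'; python3 -c "
from h import *
st();C,p,d=shot('wrist','w14');gr=cv2.GaussianBlur(cv2.cvtColor(p,cv2.COLOR_RGB2GRAY),(3,3),0)
c=cv2.HoughCircles(gr,cv2.HOUGH_GRADIENT,1,40,param1=60,param2=18,minRadius=52,maxRadius=68); print(c)
u,v,_=c[0][0]; to([*plane(C,float(u),float(v),.048)[:2],.044])"
```

```text
clock: 17.5
tcp_pos: [0.4626, 0.3623, 0.0442]
eef_rot: [0.0, -0.019, 1.0, 0.0]
ft_force: [0.5, 0.5, -0.6]
width: 0.0699
t17.50 tcp [0.4626 0.3623 0.0442] f [ 0.5   0.46 -0.56] w 0.0699 q [ 0.621  0.068  1.85  -0.     1.224 -0.987]
X [-0.999 -0.037 -0.   ] Y [-0.037  0.999  0.   ] Z [ 0.  0. -1.]
[[[316.5 284.5  60.4]]]
shift now-axes cm [0.16 0.04 0.06]
```

View pics/w14.png

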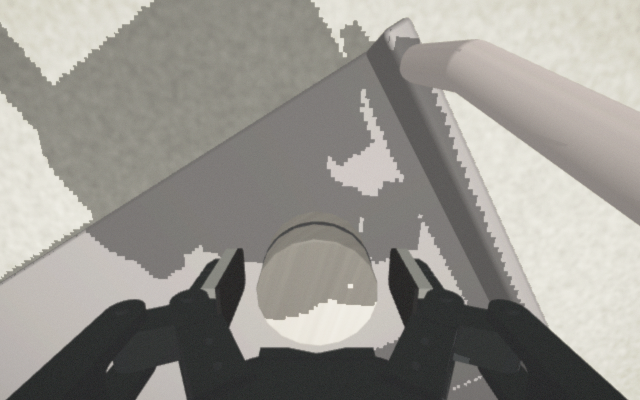

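```bash
python3 -m pendant '[{"tx":0,"ty":0,"tz":0,"wx":0,"wy":0,"wz":0,"claw":6},{"tx":0,"ty":0,"tz":0,"wx":0,"wy":0,"wz":0,"claw":4.6},{"tx":0,"ty":0,"tz":0,"wx":0,"wy":0,"wz":0,"claw":4.6},{"tx":0,"ty":0,"tz":0,"wx":0,"wy":0,"wz":0,"claw":4.6}]' 50 ; python3 -c "
from h import *
st()"; python3 -m pendant '[{"tx":0,"ty":0,"tz":-1,"wx":0,"wy":0,"wz":0,"claw":4.6},{"tx":0,"ty":0,"tz":-3,"wx":0,"wy":0,"wz":0,"claw":4.6},{"tx":0,"ty":0,"tz":-5,"wx":0,"wy":0,"wz":0,"claw":4.6},{"tx":0,"ty":0,"tz":-5,"wx":0,"wy":0,"wz":0,"claw":4.6},{"tx":0,"ty":0,"tz":-5,"wx":0,"wy":0,"wz":0,"claw":4.6},{"tx":0,"ty":0,"tz":-2,"wx":0,"wy":0,"wz":0,"claw":4.6},{"tx":0,"ty":0,"tz":0,"wx":0,"wy":0,"wz":0,"claw":4.6}]';python3 -m pendant '[{"tx":0,"ty":-4,"tz":0,"wx":0,"wy":0,"wz":7,"claw":4.6},{"tx":0,"ty":-4,"tz":0,"wx":0,"wy":0,"wz":7,"claw":4.6},{"tx":0,"ty":-4,"tz":0,"wx":0,"wy":0,"wz":7,"claw":4.6},{"tx":0,"ty":-4,"tz":0,"wx":0,"wy":0,"wz":7,"claw":4.6},{"tx":0,"ty":-4,"tz":0,"wx":0,"wy":0,"wz":7,"claw":4.6},{"tx":0,"ty":-4,"tz":0,"wx":0,"wy":0,"wz":7,"claw":4.6},{"tx":0,"ty":-4,"tz":0,"wx":0,"wy":0,"wz":7,"claw":4.6},{"tx":0,"ty":0,"tz":0,"wx":0,"wy":0,"wz":7,"claw":4.6}]';  python3 -c "
from h import *
st(); to([.6355,-.405,.25],[-.539,.842,0])"
```

```text
clock: 17.95
tcp_pos: [0.4626, 0.3624, 0.0448]
eef_rot: [0.001, -0.019, 1.0, 0.0]
ft_force: [-1.0, -0.8, 6.2]
width: 0.051
t17.95 tcp [0.4626 0.3624 0.0448] f [-1.04 -0.75  6.17] w 0.0510 q [ 0.621  0.067  1.85   0.     1.224 -0.987]
X [-0.999 -0.037 -0.001] Y [-0.037  0.999  0.001] Z [ 0.001  0.001 -1.   ]
clock: 18.65
tcp_pos: [0.4627, 0.3625, 0.2576]
eef_rot: [0.002, -0.019, 1.0, 0.001]
ft_force: [-0.3, 0.2, -6.6]
width: 0.0505
clock: 19.45
tcp_pos: [0.3721, 0.1025, 0.252]
eef_rot: [-0.0, 0.456, 0.89, -0.001]
ft_force: [0.7, 0.9, -5.4]
width: 0.0509
t19.45 tcp [0.3721 0.1025 0.252 ] f [ 0.74  0.94 -5.4 ] w 0.0509 q [ 2.030e-01 -5.490e-01  2.010e+00 -1.000e-03  1.682e+00 -4.200e-01]
X [-0.584  0.812 -0.   ] Y [ 0.812  0.584 -0.002] Z [-0.001 -0.001 -1.   ]
shift now-axes cm [-56.58  -8.24   0.22]
turn deg [-0.09  0.01  3.09]
shift goal-axes cm [-56.95  -5.18   0.2 ]
```

```bash
python3 -m pendant '[{"tx":-3,"ty":-0.5,"tz":0,"wx":0,"wy":0,"wz":3,"claw":4.6},{"tx":-4.4,"ty":-0.4,"tz":0,"wx":0,"wy":0,"wz":0,"claw":4.6},{"tx":-4.4,"ty":-0.4,"tz":0,"wx":0,"wy":0,"wz":0,"claw":4.6},{"tx":-4.4,"ty":-0.4,"tz":0,"wx":0,"wy":0,"wz":0,"claw":4.6},{"tx":-4.4,"ty":-0.4,"tz":0,"wx":0,"wy":0,"wz":0,"claw":4.6},{"tx":-4.4,"ty":-0.4,"tz":0,"wx":0,"wy":0,"wz":0,"claw":4.6},{"tx":-4.4,"ty":-0.4,"tz":0,"wx":0,"wy":0,"wz":0,"claw":4.6},{"tx":-4.4,"ty":-0.4,"tz":0,"wx":0,"wy":0,"wz":0,"claw":4.6}]' ;python3 -m pendant '[{"tx":-4.4,"ty":-0.4,"tz":0,"wx":0,"wy":0,"wz":0,"claw":4.6},{"tx":-4.4,"ty":-0.4,"tz":0,"wx":0,"wy":0,"wz":0,"claw":4.6},{"tx":-4.4,"ty":-0.4,"tz":0,"wx":0,"wy":0,"wz":0,"claw":4.6},{"tx":-4.4,"ty":-0.4,"tz":0,"wx":0,"wy":0,"wz":0,"claw":4.6},{"tx":-4.4,"ty":-0.4,"tz":0,"wx":0,"wy":0,"wz":0,"claw":4.6},{"tx":-1,"ty":0,"tz":0,"wx":0,"wy":0,"wz":0,"claw":4.6},{"tx":0,"ty":0,"tz":0,"wx":0,"wy":0,"wz":0,"claw":4.6},{"tx":0,"ty":0,"tz":0,"wx":0,"wy":0,"wz":0,"claw":4.6}]';  python3 -c "
from h import *
st();to([.5955,-.342,.25],[-.539,.842,0]);C,p,d=shot('wrist','w15')
crop(p,'w15c',220,0,440,350,2)"
```

```text
clock: 20.25
tcp_pos: [0.5329, -0.1971, 0.2511]
eef_rot: [-0.002, 0.476, 0.879, -0.0]
ft_force: [0.8, 0.9, -5.0]
width: 0.0505
clock: 21.05
tcp_pos: [0.6416, -0.3982, 0.2518]
eef_rot: [-0.001, 0.476, 0.879, 0.0]
ft_force: [-0.2, -0.2, -6.5]
width: 0.0505
t21.05 tcp [ 0.6416 -0.3982  0.2518] f [-0.22 -0.17 -6.49] w 0.0505 q [-0.589  0.293  1.245  0.     1.606 -1.168]
X [-0.547  0.837  0.003] Y [ 0.837  0.547 -0.001] Z [-0.002  0.002 -1.   ]
shift now-axes cm [ 7.22 -0.78  0.2 ]
turn deg [-0.05 -0.14  0.52]
shift goal-axes cm [ 7.22 -0.85  0.18]
```

View pics/w15c.png

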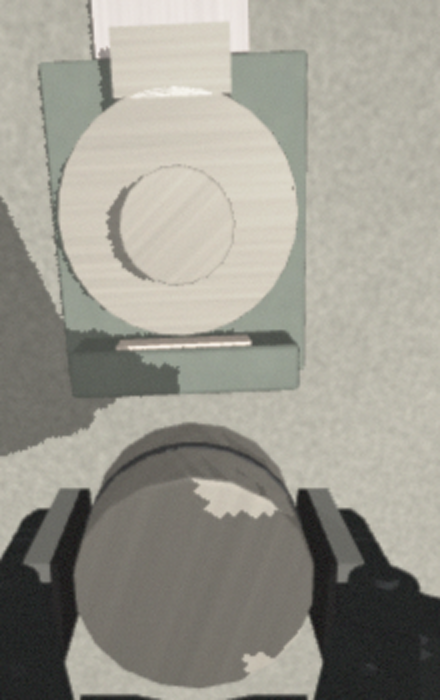

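```bash
python3 -c "
from h import *
C=cam('wrist'); o=arm.get_obs(); M=quat(o['eef_rot']).as_matrix()
pc=lambda a,z:(plane(C,np.array([220+x/2 for x,y in a]),np.array([y/2. for x,y in a]),z)-o['tcp_pos'])@M*1000
print('pan',pc([(57,213),(298,213),(177,334),(110,26),(230,22)],.047).round(1))
w=pc([(119,225),(235,225),(177,165),(177,286)],.083); print('w',w.round(1),w.mean(0))
print('held',pc([(193,582)],o['tcp_pos'][2]+.003).round(1))
"
```

```text
pan [[ 74.7 -67.2 205.8]
 [ 74.7  53.3 205.8]
 [ 13.6  -7.6 205.7]
 [157.4 -37.5 205.9]
 [159.1  17.9 205.9]]
w [[ 69.4 -32.2 169.8]
 [ 69.4  19.6 169.8]
 [ 94.5  -6.1 169.8]
 [ 42.4  -6.5 169.7]] [ 68.90426164  -6.32423037 169.78754827]
held [[-1.5  0.8 -3. ]]
```

```bash
python3 -m pendant '[{"tx":3.6,"ty":-0.4,"tz":0,"wx":0,"wy":0,"wz":0,"claw":4.6},{"tx":3.5,"ty":-0.35,"tz":1,"wx":0,"wy":0,"wz":0,"claw":4.6},{"tx":0,"ty":0,"tz":4,"wx":0,"wy":0,"wz":0,"claw":4.6},{"tx":0,"ty":0,"tz":4,"wx":0,"wy":0,"wz":0,"claw":4.6},{"tx":0,"ty":0,"tz":2.5,"wx":0,"wy":0,"wz":0,"claw":4.6},{"tx":0,"ty":0,"tz":0.8,"wx":0,"wy":0,"wz":0,"claw":4.6},{"tx":0,"ty":0,"tz":0,"wx":0,"wy":0,"wz":0,"claw":4.6},{"tx":0,"ty":0,"tz":0,"wx":0,"wy":0,"wz":0,"claw":4.6}]';  python3 -c "
from h import *
st();to([.5955,-.342,.1156]);C,p,d=shot('wrist','w16')"
```

```text
clock: 21.9
tcp_pos: [0.5974, -0.3436, 0.1327]
eef_rot: [0.001, 0.476, 0.879, -0.0]
ft_force: [0.3, -0.9, -5.0]
width: 0.0506
t21.90 tcp [ 0.5974 -0.3436  0.1327] f [ 0.28 -0.95 -5.  ] w 0.0506 q [-0.559  0.202  1.548  0.     1.389 -1.138]
X [-0.547  0.837 -0.002] Y [0.837 0.547 0.001] Z [ 0.002 -0.001 -1.   ]
shift now-axes cm [ 0.24 -0.07  1.71]
```

View pics/w16.png

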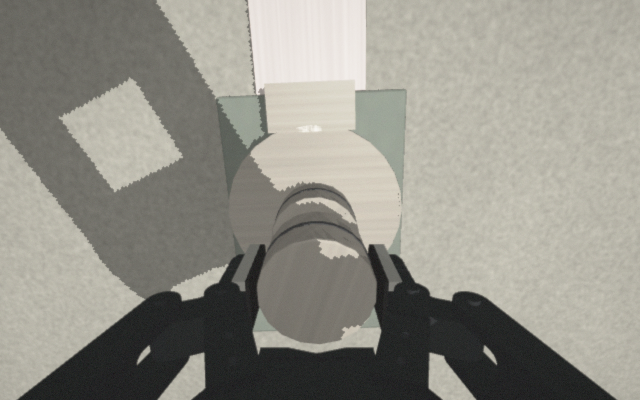

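```bash
python3 -c "
from h import *
C=cam('wrist'); o=arm.get_obs(); M=quat(o['eef_rot']).as_matrix()
pc=lambda a,z:(plane(C,np.array([x*1. for x,y in a]),np.array([y*1. for x,y in a]),z)-o['tcp_pos'])@M*1000
print(o['tcp_pos'],'pan',pc([(264,83),(356,80),(229,200),(401,200)],.047).round(1))
print('held',pc([(317,283)],o['tcp_pos'][2]+.003).round(1))
"
```

```text
[ 0.59753517 -0.34375786  0.13294587] pan [[ 87.8 -31.6  85.7]
 [ 89.6  25.1  85.7]
 [ 12.6 -59.2  85.8]
 [ 12.5  58.8  86. ]]
held [[ 2.4  1.  -3. ]]
```

```bash
python3 -m pendant '[{"tx":0.1,"ty":-0.1,"tz":0.8,"wx":0,"wy":0,"wz":0,"claw":4.6},{"tx":0,"ty":0,"tz":0.6,"wx":0,"wy":0,"wz":0,"claw":4.6},{"tx":0,"ty":0,"tz":0.3,"wx":0,"wy":0,"wz":0,"claw":4.6},{"tx":0,"ty":0,"tz":0.2,"wx":0,"wy":0,"wz":0,"claw":4.6},{"tx":0,"ty":0,"tz":0.1,"wx":0,"wy":0,"wz":0,"claw":4.6},{"tx":0,"ty":0,"tz":0,"wx":0,"wy":0,"wz":0,"claw":4.6},{"tx":0,"ty":0,"tz":0,"wx":0,"wy":0,"wz":0,"claw":4.6}]';  python3 -c "
from h import *
st()"
```

```text
clock: 22.65
tcp_pos: [0.5955, -0.3433, 0.111]
eef_rot: [0.0, 0.476, 0.879, -0.0]
ft_force: [-3.4, 1.2, -0.1]
width: 0.0509
t22.65 tcp [ 0.5955 -0.3433  0.111 ] f [-3.35  1.16 -0.1 ] w 0.0509 q [-0.56   0.215  1.57  -0.     1.357 -1.138]
X [-0.547  0.837 -0.   ] Y [ 0.837  0.547 -0.   ] Z [ 0. -0. -1.]
```

```bash
python3 -m pendant '[{"tx":0,"ty":0,"tz":0.0,"wx":0,"wy":0,"wz":0,"claw":5.1},{"tx":0,"ty":0,"tz":0,"wx":0,"wy":0,"wz":0,"claw":5.6},{"tx":0,"ty":0,"tz":0,"wx":0,"wy":0,"wz":0,"claw":6.5},{"tx":0,"ty":0,"tz":0,"wx":0,"wy":0,"wz":0,"claw":7.5},{"tx":0,"ty":0,"tz":-2,"wx":0,"wy":0,"wz":0,"claw":7.5},{"tx":0,"ty":0,"tz":-4,"wx":0,"wy":0,"wz":0,"claw":7.5},{"tx":0,"ty":0,"tz":-5,"wx":0,"wy":0,"wz":0,"claw":7.5},{"tx":-3,"ty":0,"tz":-3,"wx":0,"wy":0,"wz":0,"claw":7.5}]'; python3 -m pendant '[{"tx":-4,"ty":0,"tz":0,"wx":0,"wy":0,"wz":0,"claw":7.5},{"tx":0,"ty":0,"tz":0,"wx":0,"wy":0,"wz":0,"claw":7.5},{"tx":0,"ty":0,"tz":0,"wx":0,"wy":0,"wz":0,"claw":7.5}]';  python3 -c "
from h import *
st();C,p,d=shot('wrist','w17'); crop(p,'w17c',220,0,440,250,3);shot('top','top17');shot('scene','s17')"
```

```text
clock: 23.45
tcp_pos: [0.612, -0.3673, 0.2561]
eef_rot: [0.002, 0.476, 0.88, -0.0]
ft_force: [0.6, 0.3, 0.4]
width: 0.0748
clock: 23.75
tcp_pos: [0.6338, -0.4023, 0.2496]
eef_rot: [-0.001, 0.476, 0.879, 0.0]
ft_force: [0.1, 0.3, -0.8]
width: 0.0751
t23.75 tcp [ 0.6338 -0.4023  0.2496] f [ 0.09  0.31 -0.8 ] w 0.0751 q [-0.6    0.283  1.261  0.     1.599 -1.177]
X [-0.546  0.838  0.001] Y [ 0.838  0.546 -0.   ] Z [-0.001  0.001 -1.   ]
```

View pics/w17c.png

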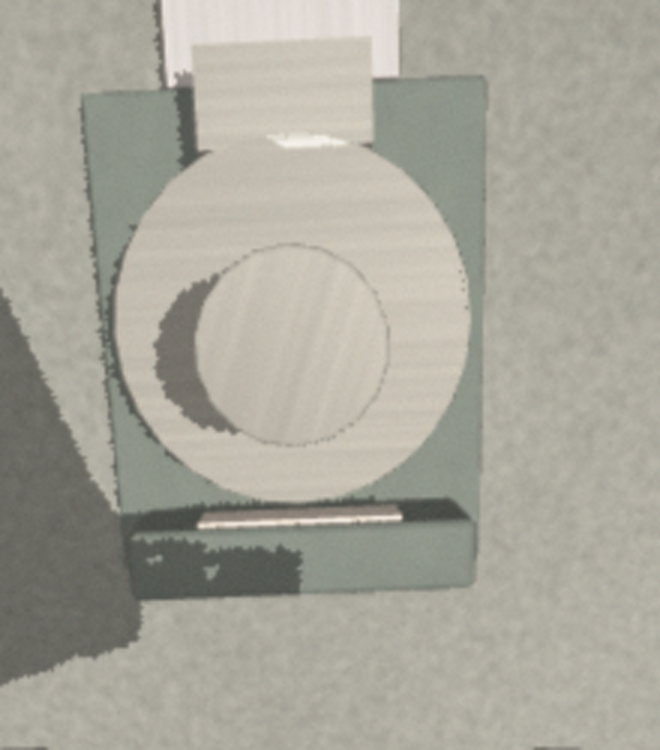

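View pics/top17.png

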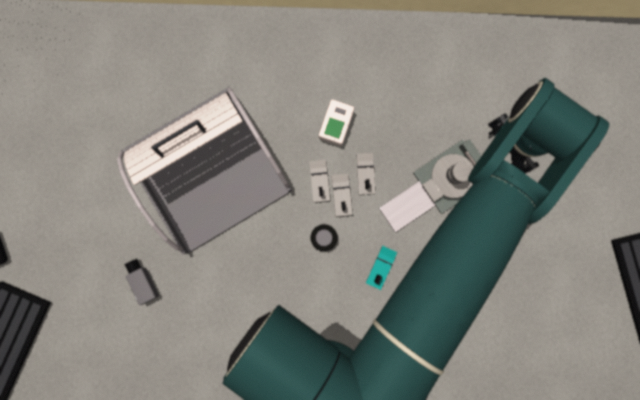

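View pics/s17.png

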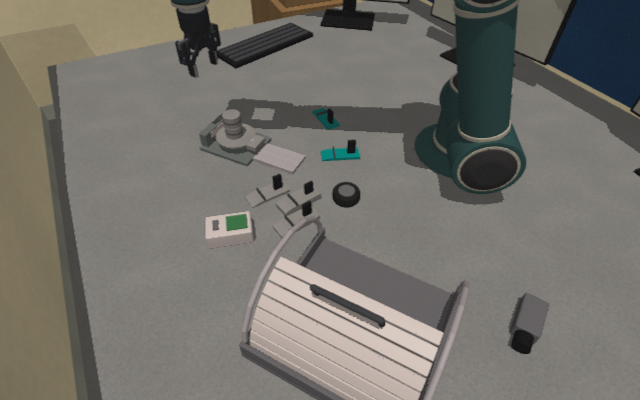

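```bash
python3 -c "
from h import *
C=cam('wrist'); o=arm.get_obs(); M=quat(o['eef_rot']).as_matrix()
pc=lambda a,z:(plane(C,np.array([220+x/3 for x,y in a]),np.array([y/3. for x,y in a]),z)-o['tcp_pos'])@M*1000
q=pc([(115,322),(470,322),(292,502),(192,45),(372,37)],.042);print('pan',q.round(1))
w=pc([(196,345),(390,345),(293,245),(293,445)],.114); print('w',w.round(1),w.mean(0))
X=M[:,0]; to([*(q[2]*0)[:2],.2])
"
```

```text
pan [[ 73.9 -57.9 208.6]
 [ 73.9  61.6 208.6]
 [ 12.7   1.7 208.6]
 [156.5 -29.5 208.7]
 [158.7  26.5 208.7]]
w [[ 67.8 -23.9 136.6]
 [ 67.8  27.4 136.6]
 [ 92.6   1.7 136.6]
 [ 41.6   1.8 136.6]] [ 67.46310938   1.7452083  136.64351783]
shift now-axes cm [ 68.24 -31.09   5.07]
```

```bash
python3 -m pendant '[{"tx":4.8,"ty":0.5,"tz":0,"wx":0,"wy":0,"wz":0,"claw":4},{"tx":4.8,"ty":0.5,"tz":0,"wx":0,"wy":0,"wz":0,"claw":4},{"tx":4.8,"ty":0.5,"tz":0,"wx":0,"wy":0,"wz":0,"claw":4},{"tx":4.8,"ty":0.5,"tz":0,"wx":0,"wy":0,"wz":0,"claw":4},{"tx":4.8,"ty":0.5,"tz":0,"wx":0,"wy":0,"wz":0,"claw":4},{"tx":4.8,"ty":0.5,"tz":0,"wx":0,"wy":0,"wz":0,"claw":4},{"tx":4.8,"ty":0.5,"tz":0,"wx":0,"wy":0,"wz":0,"claw":4},{"tx":4.8,"ty":0.5,"tz":0,"wx":0,"wy":0,"wz":0,"claw":4}]'; python3 -m pendant '[{"tx":0,"ty":0,"tz":0,"wx":0,"wy":0,"wz":8.5,"claw":4},{"tx":0,"ty":0,"tz":0,"wx":0,"wy":0,"wz":8.5,"claw":4},{"tx":0,"ty":0,"tz":0,"wx":0,"wy":0,"wz":8.5,"claw":4},{"tx":0,"ty":0,"tz":0,"wx":0,"wy":0,"wz":8.5,"claw":4},{"tx":0,"ty":0,"tz":0,"wx":0,"wy":0,"wz":8.5,"claw":4},{"tx":0,"ty":0,"tz":0,"wx":0,"wy":0,"wz":8.5,"claw":4},{"tx":0,"ty":0,"tz":0,"wx":0,"wy":0,"wz":8.5,"claw":4},{"tx":0,"ty":0,"tz":0,"wx":0,"wy":0,"wz":8.5,"claw":4}]'; python3 -m pendant '[{"tx":0,"ty":0,"tz":0,"wx":0,"wy":0,"wz":8.5,"claw":4},{"tx":0,"ty":0,"tz":0,"wx":0,"wy":0,"wz":8.5,"claw":4},{"tx":0,"ty":0,"tz":0,"wx":0,"wy":0,"wz":8.5,"claw":4},{"tx":0,"ty":0,"tz":0,"wx":0,"wy":0,"wz":8.5,"claw":4},{"tx":0,"ty":0,"tz":0,"wx":0,"wy":0,"wz":8.5,"claw":4},{"tx":0,"ty":0,"tz":0,"wx":0,"wy":0,"wz":6,"claw":4},{"tx":0,"ty":0,"tz":0,"wx":0,"wy":0,"wz":0,"claw":4},{"tx":0,"ty":0,"tz":0,"wx":0,"wy":0,"wz":0,"claw":4}]';  python3 -c "
from h import *
st();C,p,d=shot('wrist','w18');np.savez('w18.npz',p=p,d=d,C3=C[3],C4=C[4])
P=cloud(C,d)"
```

```text
clock: 24.7
tcp_pos: [0.4555, -0.0567, 0.2507]
eef_rot: [0.001, 0.476, 0.879, 0.0]
ft_force: [1.4, 0.9, 0.1]
width: 0.04
clock: 25.5
tcp_pos: [0.4567, -0.0581, 0.2508]
eef_rot: [0.0, 0.888, 0.46, 0.0]
ft_force: [0.1, -0.4, 0.4]
width: 0.0401
clock: 26.3
tcp_pos: [0.457, -0.0582, 0.2508]
eef_rot: [0.0, 0.998, 0.06, 0.0]
ft_force: [-0.1, -0.2, 0.2]
width: 0.0399
t26.30 tcp [ 0.457  -0.0582  0.2508] f [-0.06 -0.23  0.25] w 0.0399 q [-0.182 -0.364  1.887  0.     1.618  1.269]
X [0.993 0.119 0.001] Y [ 0.119 -0.993  0.   ] Z [ 0.001 -0.    -1.   ]
```

View pics/w18.png

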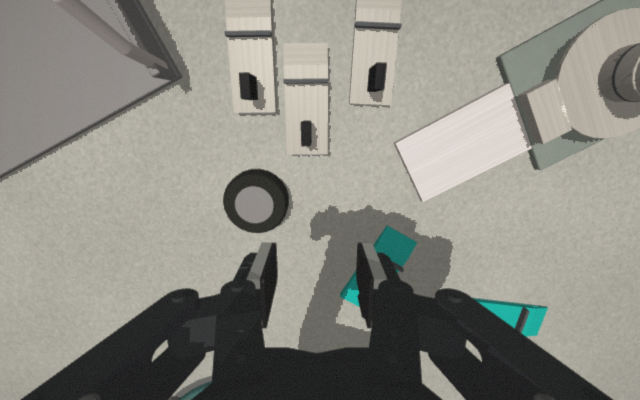

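```bash
python3 -c "
from h import *
D=np.load('w18.npz'); C=cam('wrist'); C=(C[0],C[1],C[2],D['C3'],D['C4']); P=cloud(C,D['d']); Z=P[...,2]
med=lambda u,v:np.median(Z[v-4:v+5,u-4:u+5])
for n,u,v in [('L',250,57),('M',306,103),('R',374,47),('Lb',254,104),('Mb',308,148),('Rb',371,97),('desk',200,120),('desk',340,60),('desk',340,120)]: print(n,med(u,v).round(4))
crop(D['p'],'w18c',215,0,415,170,4)
"
```

```text
L 0.0146
M 0.0195
R 0.0094
Lb 0.0145
Mb 0.0197
Rb 0.0094
desk 0.0006
desk 0.0005
desk 0.0003
```

View pics/w18c.png

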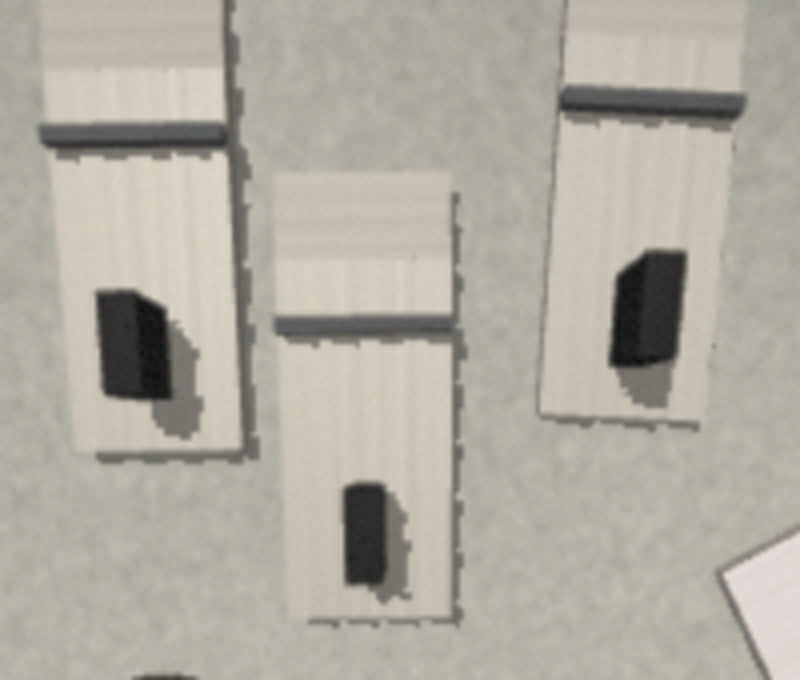

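```bash
python3 -c "
from h import *
C=cam('wrist')
f=lambda x,y,z: plane(C,215+x/4,y/4.,z)
n=(f(275,175,.0135)+f(452,172,.0135))/2; r=(f(289,617,.019)+f(456,618,.019))/2
rib=(f(277,332,.022)+f(454,331,.022))/2
t=f(365,534,.054)
print(n,r,rib,t); v=n-r; print('len',np.hypot(*v[:2]),'ang',np.degrees(np.arctan2(v[1],v[0])), 'ang2',np.degrees(np.arctan2((n-t)[1],(n-t)[0])))
o=r+v/np.hypot(*v[:2])*.025; print('origin',o)
g=(o+t)/2; to([*g[:2],.2],[v[0],v[1],0])
"
```

```text
[ 0.59266834 -0.03039604  0.0135    ] [ 0.47918939 -0.04562932  0.019     ] [ 0.55388984 -0.03548051  0.022     ] [ 0.50468143 -0.04182121  0.054     ]
len 0.11449682838330384 ang 7.645610677859235 ang2 7.39850842984694
origin [ 0.50396714 -0.04230318  0.01779909]
shift now-axes cm [ 4.88 -1.05  5.08]
turn deg [ 0.   -0.03 -0.81]
shift goal-axes cm [ 4.9  -0.98  5.07]
```

```bash
python3 -m pendant '[{"tx":2.5,"ty":-0.5,"tz":2,"wx":0,"wy":0,"wz":-0.8,"claw":3},{"tx":2.4,"ty":-0.5,"tz":4,"wx":0,"wy":0,"wz":0,"claw":3},{"tx":0,"ty":0,"tz":5,"wx":0,"wy":0,"wz":0,"claw":3},{"tx":0,"ty":0,"tz":3,"wx":0,"wy":0,"wz":0,"claw":3},{"tx":0,"ty":0,"tz":1,"wx":0,"wy":0,"wz":0,"claw":3},{"tx":0,"ty":0,"tz":0,"wx":0,"wy":0,"wz":0,"claw":3},{"tx":0,"ty":0,"tz":0,"wx":0,"wy":0,"wz":0,"claw":3}]';  python3 -c "
from h import *
st();C,p,d=shot('wrist','w19');to([.5043,-.0421,.048],[np.cos(.132),np.sin(.132),0])"
```

```text
clock: 27.05
tcp_pos: [0.5055, -0.0427, 0.1026]
eef_rot: [0.0, 0.998, 0.065, 0.001]
ft_force: [-0.4, 0.2, 0.2]
width: 0.0302
t27.05 tcp [ 0.5055 -0.0427  0.1026] f [-0.36  0.16  0.2 ] w 0.0302 q [-0.135 -0.171  1.977  0.     1.334  1.306]
X [0.991 0.13  0.002] Y [ 0.13  -0.991  0.001] Z [ 0.002 -0.    -1.   ]
shift now-axes cm [-0.14 -0.08  5.48]
turn deg [ 0.04 -0.16 -0.1 ]
shift goal-axes cm [-0.12 -0.08  5.49]
```

View pics/w19.png

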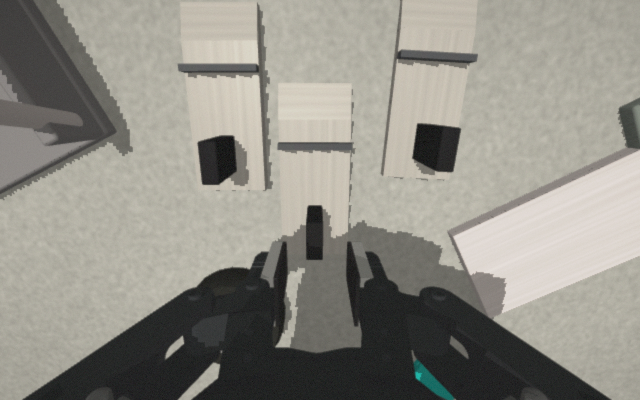

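```bash
python3 -m pendant '[{"tx":-0.1,"ty":-0.1,"tz":2,"wx":0,"wy":0,"wz":0,"claw":3},{"tx":0,"ty":0,"tz":2,"wx":0,"wy":0,"wz":0,"claw":3},{"tx":0,"ty":0,"tz":1.4,"wx":0,"wy":0,"wz":0,"claw":3},{"tx":0,"ty":0,"tz":0,"wx":0,"wy":0,"wz":0,"claw":3},{"tx":0,"ty":0,"tz":0,"wx":0,"wy":0,"wz":0,"claw":3}]';  python3 -c "
from h import *
st();C,p,d=shot('wrist','w20')"
```

```text
clock: 27.6
tcp_pos: [0.5041, -0.0418, 0.0477]
eef_rot: [0.0, 0.998, 0.065, 0.0]
ft_force: [0.2, 0.0, 0.2]
width: 0.0299
t27.60 tcp [ 0.5041 -0.0418  0.0477] f [0.22 0.04 0.21] w 0.0299 q [-0.133 -0.117  2.024 -0.     1.233  1.308]
X [0.992 0.13  0.001] Y [ 0.13  -0.992  0.   ] Z [ 0.001 -0.    -1.   ]
```

View pics/w20.png

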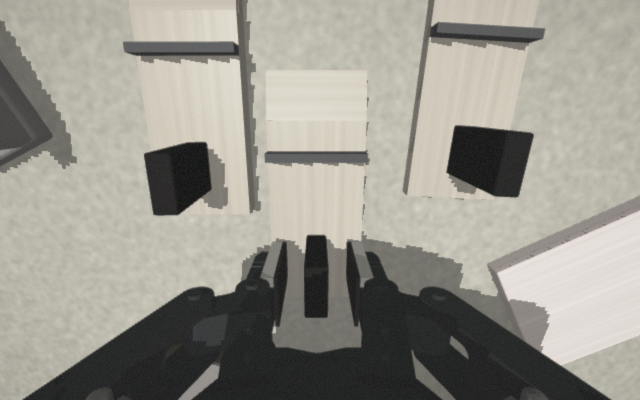

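```bash
python3 -m pendant '[{"tx":0,"ty":0,"tz":0,"wx":0,"wy":0,"wz":0,"claw":1.5},{"tx":0,"ty":0,"tz":0,"wx":0,"wy":0,"wz":0,"claw":0.6},{"tx":0,"ty":0,"tz":0,"wx":0,"wy":0,"wz":0,"claw":0.6},{"tx":0,"ty":0,"tz":0,"wx":0,"wy":0,"wz":0,"claw":0.6}]' 60;  python3 -c "
from h import *
st()";python3 -m pendant '[{"tx":0,"ty":0,"tz":-1,"wx":0,"wy":0,"wz":0,"claw":0.6},{"tx":0,"ty":0,"tz":-2,"wx":0,"wy":0,"wz":0,"claw":0.6},{"tx":0,"ty":0,"tz":-3,"wx":0,"wy":0,"wz":0,"claw":0.6},{"tx":0,"ty":0,"tz":-3,"wx":0,"wy":0,"wz":0,"claw":0.6},{"tx":0,"ty":0,"tz":0,"wx":0,"wy":0,"wz":0,"claw":0.6},{"tx":0,"ty":0,"tz":0,"wx":0,"wy":0,"wz":0,"claw":0.6}]';  python3 -c "
from h import *
st();C,p,d=shot('wrist','w21')"
```

```text
clock: 28.05
tcp_pos: [0.5042, -0.0418, 0.0477]
eef_rot: [0.0, 0.998, 0.065, 0.001]
ft_force: [-1.4, 0.6, 6.9]
width: 0.009
t28.05 tcp [ 0.5042 -0.0418  0.0477] f [-1.39  0.64  6.86] w 0.0090 q [-0.133 -0.117  2.025  0.     1.233  1.308]
X [0.992 0.13  0.002] Y [ 0.13  -0.992  0.   ] Z [ 0.002 -0.    -1.   ]
clock: 28.65
tcp_pos: [0.5037, -0.0417, 0.1372]
eef_rot: [0.0, 0.998, 0.065, 0.0]
ft_force: [-0.2, 0.5, -2.9]
width: 0.009
t28.65 tcp [ 0.5037 -0.0417  0.1372] f [-0.16  0.48 -2.91] w 0.0090 q [-0.133 -0.203  1.945  0.     1.399  1.308]
X [0.992 0.129 0.001] Y [ 0.129 -0.992  0.   ] Z [ 0.001 -0.    -1.   ]
```

View pics/w21.png

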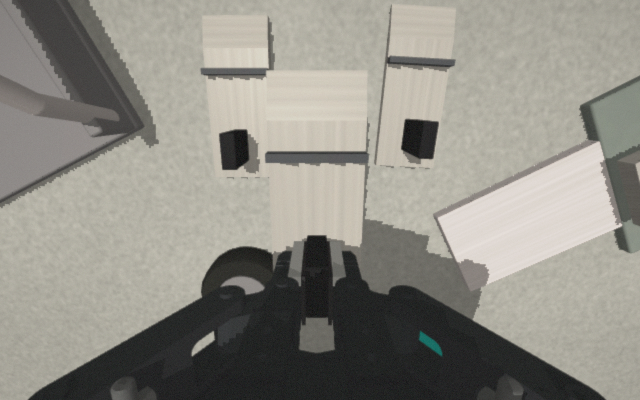

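```bash
python3 -m pendant '[{"tx":0,"ty":0,"tz":0,"wx":0,"wy":0,"wz":5,"claw":0.6},{"tx":0,"ty":0,"tz":0,"wx":0,"wy":0,"wz":8.3,"claw":0.6},{"tx":0,"ty":0,"tz":0,"wx":0,"wy":0,"wz":8.3,"claw":0.6},{"tx":0,"ty":0,"tz":0,"wx":0,"wy":0,"wz":8.3,"claw":0.6},{"tx":0,"ty":0,"tz":0,"wx":0,"wy":0,"wz":8.3,"claw":0.6},{"tx":0,"ty":0,"tz":0,"wx":0,"wy":0,"wz":8.3,"claw":0.6},{"tx":0,"ty":0,"tz":0,"wx":0,"wy":0,"wz":8.3,"claw":0.6},{"tx":0,"ty":0,"tz":0,"wx":0,"wy":0,"wz":7.5,"claw":0.6}]';  python3 -c "
from h import *
st();to([.4856,-.1858,.11],[.576,-.817,0])"
```

```text
clock: 29.5
tcp_pos: [0.503, -0.0416, 0.1351]
eef_rot: [0.0, 0.886, -0.463, -0.001]
ft_force: [0.6, 0.2, -3.3]
width: 0.0094
t29.50 tcp [ 0.503  -0.0416  0.1351] f [ 0.55  0.17 -3.34] w 0.0094 q [-0.133 -0.201  1.947  0.     1.398  2.401]
X [ 0.571 -0.821 -0.002] Y [-0.821 -0.571  0.002] Z [-0.002  0.    -1.   ]
shift now-axes cm [10.85  9.65  2.51]
turn deg [ 0.1   0.1  -0.39]
shift goal-axes cm [10.78  9.73  2.51]
```

```bash
python3 -m pendant '[{"tx":0,"ty":3,"tz":0,"wx":0,"wy":0,"wz":0,"claw":0.6},{"tx":1.5,"ty":3.7,"tz":0,"wx":0,"wy":0,"wz":0,"claw":0.6},{"tx":3,"ty":3,"tz":0,"wx":0,"wy":0,"wz":0,"claw":0.6},{"tx":2.9,"ty":0,"tz":1,"wx":0,"wy":0,"wz":0,"claw":0.6},{"tx":1,"ty":0,"tz":1,"wx":0,"wy":0,"wz":0,"claw":0.6},{"tx":0,"ty":0,"tz":0,"wx":0,"wy":0,"wz":0,"claw":0.6},{"tx":0,"ty":0,"tz":0,"wx":0,"wy":0,"wz":0,"claw":0.6}]';  python3 -c "
from h import *
st();to([.4856,-.1858,.0597],[.576,-.817,0]);shot('wrist','w22')"
```

```text
clock: 30.2
tcp_pos: [0.4721, -0.1655, 0.1156]
eef_rot: [-0.0, 0.888, -0.461, -0.001]
ft_force: [-0.5, 0.2, -2.8]
width: 0.0095
t30.20 tcp [ 0.4721 -0.1655  0.1156] f [-0.47  0.2  -2.75] w 0.0095 q [-0.388 -0.196  1.976  0.     1.365  2.14 ]
X [ 0.576 -0.818 -0.002] Y [-0.818 -0.576  0.001] Z [-0.002  0.001 -1.   ]
shift now-axes cm [2.45 0.06 5.59]
turn deg [ 0.06  0.13 -0.04]
shift goal-axes cm [2.43 0.07 5.59]
```

View pics/w22.png

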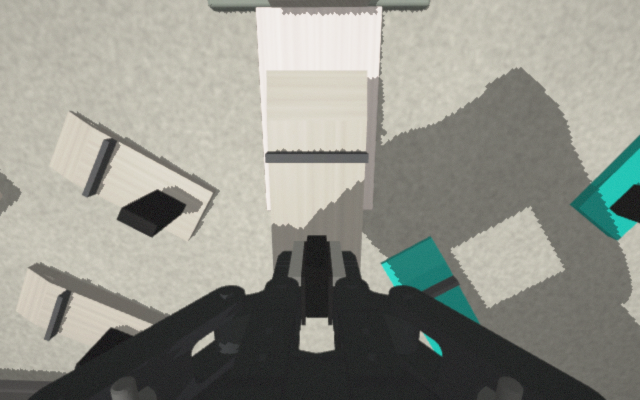

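```bash
python3 -c "
from h import *
C=cam('wrist'); o=arm.get_obs(); M=quat(o['eef_rot']).as_matrix()
pc=lambda a,z:(plane(C,np.array([x*1. for x,y in a]),np.array([y*1. for x,y in a]),z)-o['tcp_pos'])@M*1000
print(pc([(257.5,12),(268,206),(381,12),(372,206)],.012).round(1))
print('blade',pc([(267,72),(367.5,72)],o['tcp_pos'][2]-.0477+.0135).round(1))
"
```

```text
[[130.9 -38.  104. ]
 [  2.  -37.2 104.2]
 [130.9  40.2 104.1]
 [  2.   41.1 104.2]]
blade [[ 88.5 -23.3  34.1]
 [ 88.5  22.6  34.1]]
```

```bash
python3 -m pendant '[{"tx":1,"ty":0.15,"tz":1,"wx":0,"wy":0,"wz":-0.3,"claw":0.6},{"tx":1.2,"ty":0,"tz":2,"wx":0,"wy":0,"wz":0,"claw":0.6},{"tx":0,"ty":0,"tz":1.5,"wx":0,"wy":0,"wz":0,"claw":0.6},{"tx":0,"ty":0,"tz":0.5,"wx":0,"wy":0,"wz":0,"claw":0.6},{"tx":0,"ty":0,"tz":0,"wx":0,"wy":0,"wz":0,"claw":0.6},{"tx":0,"ty":0,"tz":0,"wx":0,"wy":0,"wz":0,"claw":0.6}]';  python3 -c "
from h import *
st();to([.4856,-.1858,.0597],[.576,-.817,0]);shot('wrist','w23');shot('scene','s23')"
```

```text
clock: 30.85
tcp_pos: [0.4843, -0.1849, 0.0672]
eef_rot: [-0.0, 0.889, -0.458, 0.0]
ft_force: [0.1, 0.9, -1.7]
width: 0.0095
t30.85 tcp [ 0.4843 -0.1849  0.0672] f [ 0.09  0.91 -1.74] w 0.0095 q [-0.414 -0.109  1.983  0.     1.267  2.109]
X [ 0.58  -0.815  0.   ] Y [-0.815 -0.58  -0.   ] Z [ 0.001 -0.    -1.   ]
shift now-axes cm [ 0.15 -0.05  0.75]
turn deg [-0.02 -0.03  0.28]
shift goal-axes cm [ 0.15 -0.05  0.75]
```

View pics/w23.png

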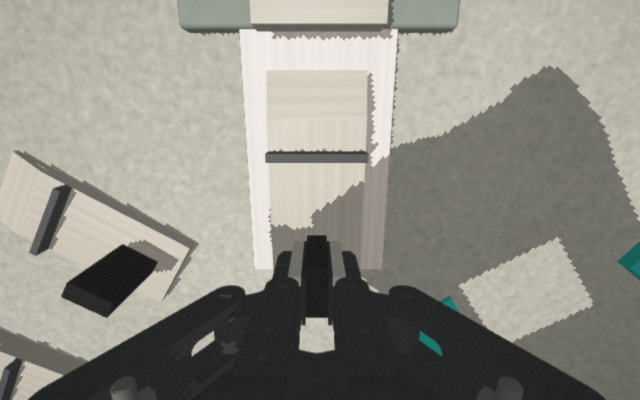

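```bash
python3 -m pendant '[{"tx":0,"ty":0.05,"tz":0.4,"wx":0,"wy":0,"wz":0,"claw":0.6},{"tx":0,"ty":0,"tz":0.2,"wx":0,"wy":0,"wz":0,"claw":0.6},{"tx":0,"ty":0,"tz":0.1,"wx":0,"wy":0,"wz":0,"claw":0.6},{"tx":0,"ty":0,"tz":0,"wx":0,"wy":0,"wz":0,"claw":0.6},{"tx":0,"ty":0,"tz":0,"wx":0,"wy":0,"wz":0,"claw":0.6}]';  python3 -c "
from h import *
st();C=cam('wrist'); o=arm.get_obs(); M=quat(o['eef_rot']).as_matrix()
print((plane(C,np.array([125.,155]),np.array([258.,255]),.054)-o['tcp_pos'])@M*1000)
C,p,d=shot('wrist','w24')
P=(cloud(C,d)-o['tcp_pos'])@M*1000
for u,v in [(300,10),(300,30),(320,100),(320,200),(255,120),(380,80)]: print((u,v),P[v,u].round(1))"
```

```text
clock: 31.45
tcp_pos: [0.4838, -0.1853, 0.0597]
eef_rot: [-0.0, 0.889, -0.458, 0.0]
ft_force: [-0.4, 1.5, 0.0]
width: 0.0088
t31.45 tcp [ 0.4838 -0.1853  0.0597] f [-0.36  1.46  0.03] w 0.0088 q [-0.415 -0.102  1.989  0.     1.254  2.108]
X [ 0.58  -0.815  0.   ] Y [-0.815 -0.58  -0.   ] Z [ 0.  0. -1.]
[[  9.26331718 -85.29390655   5.74512088]
 [ 10.72451439 -71.82226748   5.74411225]]
(300, 10) [109.   -7.1  17.5]
(300, 30) [108.4  -8.6  46.9]
(320, 100) [76.3  0.9 30.8]
(320, 200) [29.2  1.  28.5]
(255, 120) [ 66.8 -32.5  47.3]
(380, 80) [86.1 30.9 46.7]
```

View pics/w24.png

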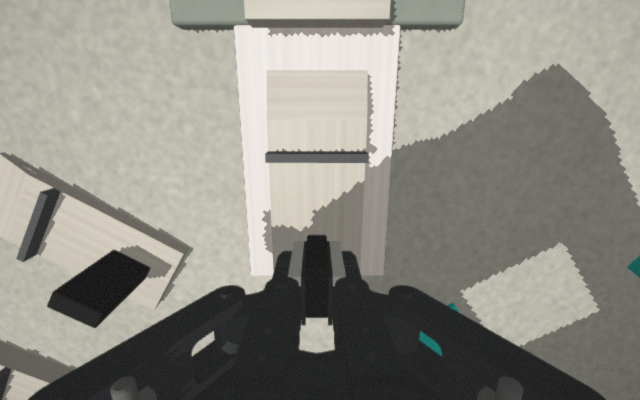

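```bash
python3 -m pendant '[{"tx":0.5,"ty":0,"tz":0.05,"wx":0,"wy":0,"wz":0,"claw":0.6},{"tx":0.5,"ty":0,"tz":0,"wx":0,"wy":0,"wz":0,"claw":0.6},{"tx":0.5,"ty":0,"tz":0,"wx":0,"wy":0,"wz":0,"claw":0.6}]'; python3 -m pendant '[{"tx":0.4,"ty":0,"tz":0,"wx":0,"wy":0,"wz":0,"claw":0.6},{"tx":0,"ty":0,"tz":0,"wx":0,"wy":0,"wz":0,"claw":0.6}]';python3 -m pendant '[{"tx":0.4,"ty":0,"tz":0,"wx":0,"wy":0,"wz":0,"claw":0.6},{"tx":0,"ty":0,"tz":0,"wx":0,"wy":0,"wz":0,"claw":0.6}]';python3 -m pendant '[{"tx":0.4,"ty":0,"tz":0,"wx":0,"wy":0,"wz":0,"claw":0.6},{"tx":0,"ty":0,"tz":0,"wx":0,"wy":0,"wz":0,"claw":0.6}]'; python3 -c "
from h import *
o,M=st();print(o['ft_force']@M);shot('wrist','w25')"
```

```text
clock: 31.8
tcp_pos: [0.4928, -0.1976, 0.0597]
eef_rot: [-0.0, 0.889, -0.458, 0.0]
ft_force: [-3.8, 5.7, 7.1]
width: 0.0095
clock: 32.0
tcp_pos: [0.4954, -0.2013, 0.0598]
eef_rot: [-0.0, 0.889, -0.458, 0.001]
ft_force: [0.8, -0.5, 4.0]
width: 0.0095
clock: 32.2
tcp_pos: [0.4976, -0.2044, 0.0597]
eef_rot: [-0.0, 0.889, -0.458, 0.0]
ft_force: [-0.2, 1.2, 5.6]
width: 0.0091
clock: 32.4
tcp_pos: [0.4999, -0.2076, 0.0598]
eef_rot: [-0.0, 0.889, -0.458, 0.0]
ft_force: [-0.6, 2.4, 6.3]
width: 0.0093
t32.40 tcp [ 0.4999 -0.2076  0.0598] f [-0.62  2.42  6.29] w 0.0093 q [-0.441 -0.05   1.94   0.     1.25   2.082]
X [ 0.58  -0.815  0.001] Y [-0.815 -0.58  -0.001] Z [ 0.001 -0.    -1.   ]
[-2.33073114 -0.9003971  -6.29229192]
```

View pics/w25.png

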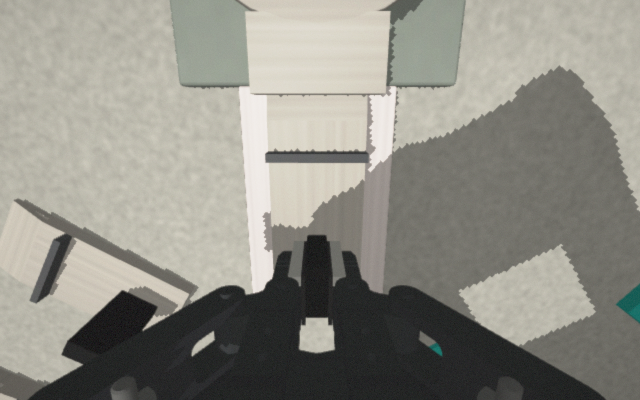

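```bash
for i in 1; do python3 -m pendant '[{"tx":0.4,"ty":0,"tz":-0.03,"wx":0,"wy":0,"wz":0,"claw":0.6},{"tx":0,"ty":0,"tz":0,"wx":0,"wy":0,"wz":0,"claw":0.6}]'; done; python3 -m pendant '[{"tx":0.4,"ty":0,"tz":0,"wx":0,"wy":0,"wz":0,"claw":0.6},{"tx":0,"ty":0,"tz":0,"wx":0,"wy":0,"wz":0,"claw":0.6}]';python3 -m pendant '[{"tx":0.4,"ty":0,"tz":0,"wx":0,"wy":0,"wz":0,"claw":0.6},{"tx":0,"ty":0,"tz":0,"wx":0,"wy":0,"wz":0,"claw":0.6}]';python3 -m pendant '[{"tx":0.4,"ty":0,"tz":0,"wx":0,"wy":0,"wz":0,"claw":0.6},{"tx":0,"ty":0,"tz":0,"wx":0,"wy":0,"wz":0,"claw":0.6}]'; python3 -c "
from h import *
o,M=st();print(o['ft_force']@M);shot('wrist','w26')"
```

```text
clock: 32.65
tcp_pos: [0.5021, -0.2108, 0.0598]
eef_rot: [-0.0, 0.889, -0.458, 0.0]
ft_force: [0.2, 1.4, 3.8]
width: 0.0094
clock: 32.85
tcp_pos: [0.5042, -0.2137, 0.0597]
eef_rot: [-0.0, 0.889, -0.458, -0.0]
ft_force: [-1.5, 4.4, 6.3]
width: 0.0091
clock: 33.05
tcp_pos: [0.5064, -0.2168, 0.0597]
eef_rot: [-0.0, 0.889, -0.458, -0.0]
ft_force: [-4.7, 6.0, 7.6]
width: 0.0089
clock: 33.25
tcp_pos: [0.5087, -0.2201, 0.0598]
eef_rot: [-0.0, 0.889, -0.458, -0.0]
ft_force: [-2.6, 6.3, 6.7]
width: 0.0094
t33.25 tcp [ 0.5087 -0.2201  0.0598] f [-2.62  6.28  6.71] w 0.0094 q [-4.550e-01 -2.000e-02  1.911e+00  1.000e-03  1.251e+00  2.068e+00]
X [ 0.58  -0.815 -0.001] Y [-0.815 -0.58  -0.   ] Z [-0.     0.001 -1.   ]
[-6.63733298 -1.50732411 -6.70843017]
```

View pics/w26.png

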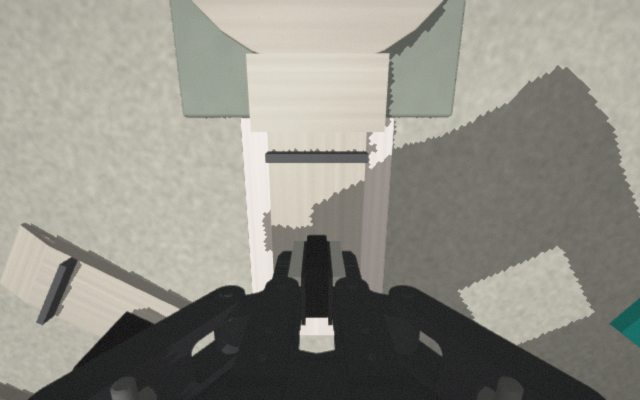

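```bash
python3 -m pendant '[{"tx":0.4,"ty":0,"tz":-0.02,"wx":0,"wy":0,"wz":0,"claw":0.6},{"tx":0,"ty":0,"tz":0,"wx":0,"wy":0,"wz":0,"claw":0.6}]'; python3 -m pendant '[{"tx":0.3,"ty":0,"tz":0,"wx":0,"wy":0,"wz":0,"claw":0.6},{"tx":0,"ty":0,"tz":0,"wx":0,"wy":0,"wz":0,"claw":0.6}]'; python3 -c "
from h import *
o,M=st();print(o['ft_force']@M);shot('wrist','w27');C,p,d=shot('scene');crop(p,'s27',180,90,340,210,4)"
```

```text
clock: 33.5
tcp_pos: [0.511, -0.2234, 0.0598]
eef_rot: [-0.0, 0.889, -0.458, -0.0]
ft_force: [-2.2, 4.5, 3.4]
width: 0.009
clock: 33.7
tcp_pos: [0.5127, -0.2258, 0.0597]
eef_rot: [-0.0, 0.889, -0.458, -0.0]
ft_force: [-3.7, 5.6, 6.5]
width: 0.0091
t33.70 tcp [ 0.5127 -0.2258  0.0597] f [-3.69  5.61  6.53] w 0.0091 q [-4.610e-01 -7.000e-03  1.899e+00  1.000e-03  1.251e+00  2.062e+00]
X [ 0.58  -0.815 -0.001] Y [-0.815 -0.58  -0.   ] Z [-0.     0.001 -1.   ]
[-6.7198321  -0.248671   -6.52103835]
```

View pics/w27.png

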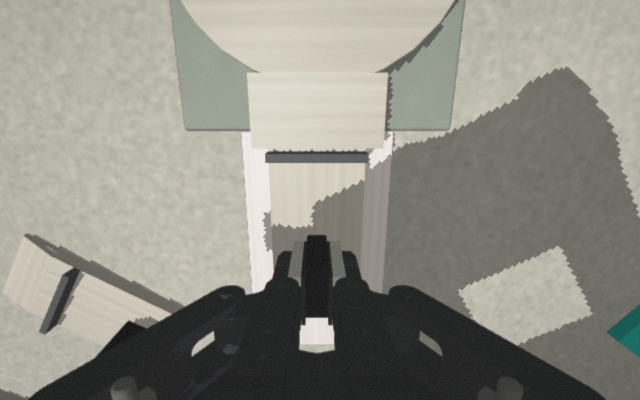

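View pics/s27.png

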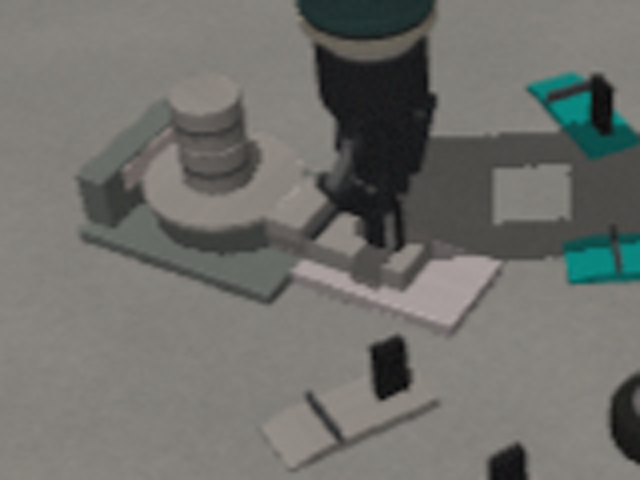

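```bash
python3 -m pendant '[{"tx":0.2,"ty":0,"tz":-0.02,"wx":0,"wy":0,"wz":0,"claw":0.6},{"tx":0,"ty":0,"tz":0,"wx":0,"wy":0,"wz":0,"claw":0.6}]'; python3 -m pendant '[{"tx":0.2,"ty":0,"tz":0,"wx":0,"wy":0,"wz":0,"claw":0.6},{"tx":0,"ty":0,"tz":0,"wx":0,"wy":0,"wz":0,"claw":0.6}]'; python3 -c "
from h import *
o,M=st();print(o['ft_force']@M);shot('wrist','w28')"
```

```text
clock: 34.0
tcp_pos: [0.5137, -0.2273, 0.0598]
eef_rot: [-0.0, 0.889, -0.458, -0.0]
ft_force: [-3.2, 5.3, 3.3]
width: 0.0089
clock: 34.2
tcp_pos: [0.5144, -0.2283, 0.0597]
eef_rot: [-0.001, 0.889, -0.458, -0.002]
ft_force: [-9.5, 13.3, 9.1]
width: 0.009
t34.20 tcp [ 0.5144 -0.2283  0.0597] f [-9.53 13.28  9.15] w 0.0090 q [-4.640e-01  0.000e+00  1.892e+00  1.000e-03  1.253e+00  2.059e+00]
X [ 0.58  -0.815 -0.003] Y [-0.815 -0.58   0.   ] Z [-0.002  0.002 -1.   ]
[-16.3756102    0.06307084  -9.09387329]
```

View pics/w28.png

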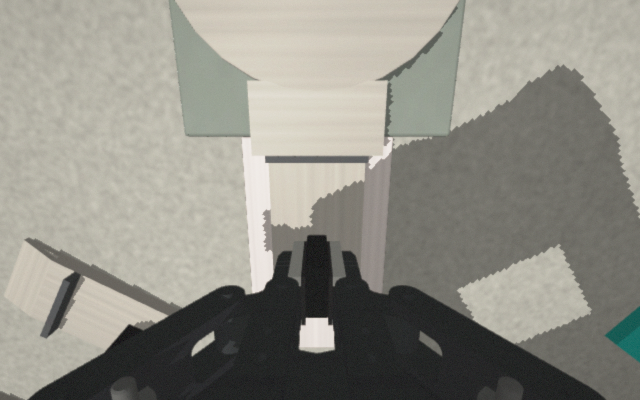

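```bash
python3 -m pendant '[{"tx":-0.12,"ty":0,"tz":-0.03,"wx":0,"wy":0,"wz":0,"claw":0.6},{"tx":0,"ty":0,"tz":0,"wx":0,"wy":0,"wz":0,"claw":0.6},{"tx":0,"ty":0,"tz":0,"wx":0,"wy":0,"wz":0,"claw":0.6}]';python3 -m pendant '[{"tx":0,"ty":0,"tz":0,"wx":0,"wy":0,"wz":0,"claw":1.4},{"tx":0,"ty":0,"tz":0,"wx":0,"wy":0,"wz":0,"claw":2},{"tx":0,"ty":0,"tz":0,"wx":0,"wy":0,"wz":0,"claw":2.4},{"tx":0,"ty":0,"tz":0,"wx":0,"wy":0,"wz":0,"claw":2.4},{"tx":0,"ty":0,"tz":-1.5,"wx":0,"wy":0,"wz":0,"claw":2.4},{"tx":0,"ty":0,"tz":-3,"wx":0,"wy":0,"wz":0,"claw":2.4},{"tx":0,"ty":0,"tz":-3,"wx":0,"wy":0,"wz":0,"claw":2.4},{"tx":-3,"ty":0,"tz":-3,"wx":0,"wy":0,"wz":0,"claw":2.4}]'; python3 -m pendant '[{"tx":-4,"ty":0,"tz":-3,"wx":0,"wy":0,"wz":0,"claw":2.4},{"tx":-1,"ty":0,"tz":0,"wx":0,"wy":0,"wz":0,"claw":2.4},{"tx":0,"ty":0,"tz":0,"wx":0,"wy":0,"wz":0,"claw":2.4},{"tx":0,"ty":0,"tz":0,"wx":0,"wy":0,"wz":0,"claw":2.4}]';python3 -c "
from h import *
o,M=st();print(o['ft_force']@M);C,p,d=shot('wrist','w29');crop(p,'w29c',220,0,440,200,3);np.savez('w29.npz',d=d,C3=C[3],C4=C[4]);C,p,d=shot('scene','s29');crop(p,'s29c',180,90,340,210,4);shot('top','top29')"
```

```text
clock: 34.55
tcp_pos: [0.5142, -0.2282, 0.0599]
eef_rot: [-0.0, 0.889, -0.458, -0.0]
ft_force: [-0.9, 3.1, -0.7]
width: 0.009
clock: 35.35
tcp_pos: [0.4976, -0.205, 0.1675]
eef_rot: [0.0, 0.888, -0.459, 0.001]
ft_force: [0.1, 1.1, 1.3]
width: 0.0238
clock: 35.75
tcp_pos: [0.4681, -0.1634, 0.195]
eef_rot: [0.0, 0.889, -0.458, 0.0]
ft_force: [-0.0, 0.3, 0.1]
width: 0.0241
t35.75 tcp [ 0.4681 -0.1634  0.195 ] f [-0.03  0.33  0.11] w 0.0241 q [-0.387 -0.261  1.897 -0.     1.505  2.136]
X [ 0.58  -0.815  0.   ] Y [-0.815 -0.58   0.   ] Z [-0. -0. -1.]
[-0.28267621 -0.16687262 -0.10627384]
```

View pics/w29.png

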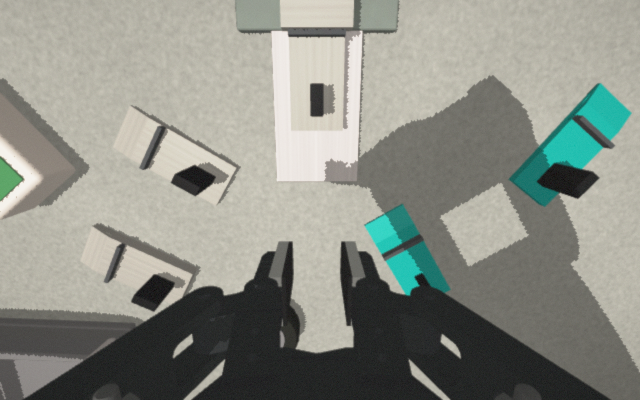

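View pics/s29.png

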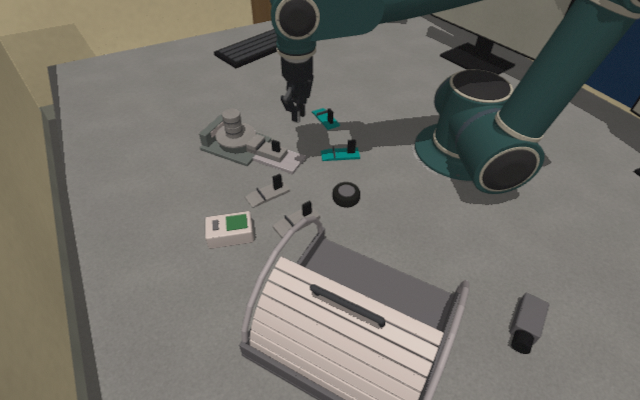

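View pics/s29c.png

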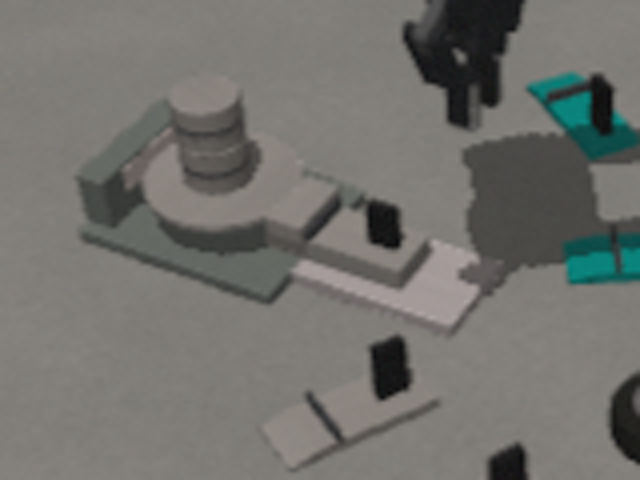

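View pics/w29c.png

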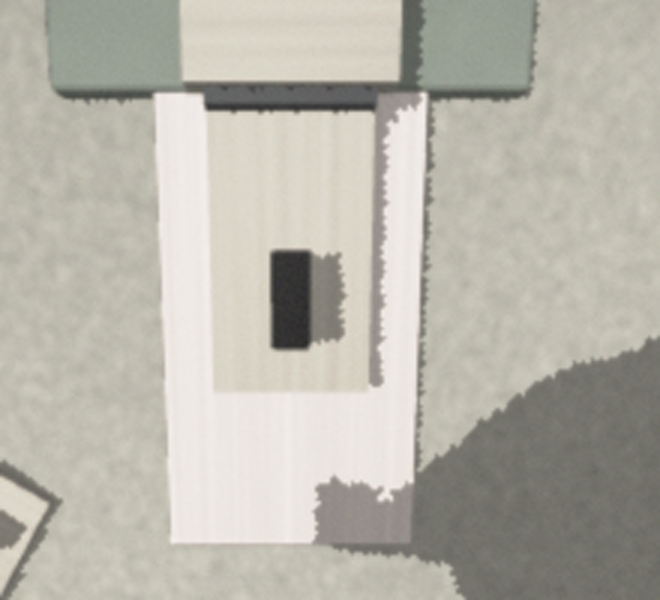

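```bash
python3 -c "
from h import *
D=np.load('w29.npz'); C=cam('wrist'); C=(C[0],C[1],C[2],D['C3'],D['C4']); Z=cloud(C,D['d'])[...,2]
med=lambda u,v,r=3:np.median(Z[v-r:v+r+1,u-r:u+r+1]).round(4)
print('tongue',med(300,10),med(335,10),'blade front',med(316,55),'rear',med(316,124),'L/R',med(297,80),med(339,80),'ledge',med(300,160),'desk',med(250,200),'thin',med(170,165),'mid',med(130,262))
P=lambda u,v:plane(C,u*1.,v*1.,.031)
print('blade rear edge y mid/ledge',plane(C,220+213/3,392/3,.031),plane(C,220+369/3,392/3,.031),'ledge end',plane(C,220+170/3,543/3,.012),plane(C,220+411/3,543/3,.012))"
python3 - <<'E'
from h import *
# shift of wheel/brick in top images
a=cv2.imread('pics/top0.png',0);b=cv2.imread('pics/top29.png',0)
for n,(u,v,r) in {'wheel':(324,238,16),'brick':(337,122,24)}.items():
    t=a[v-r:v+r,u-r:u+r]; s=b[v-r-8:v+r+8,u-r-8:u+r+8]; m=cv2.matchTemplate(s,t,cv2.TM_CCOEFF_NORMED); print(n,cv2.minMaxLoc(m)[1::2])
E
```

```text
tongue 0.0454 0.0452 blade front 0.0314 rear 0.0315 L/R 0.0315 0.0314 ledge 0.0125 desk 0.0008 thin 0.0098 mid 0.0147
blade rear edge y mid/ledge [ 0.51803919 -0.19337457  0.031     ] [ 0.48032685 -0.22022722  0.031     ] ledge end [ 0.50266363 -0.14257275  0.012     ] [ 0.43751305 -0.18896118  0.012     ]
wheel (0.9994874596595764, (8, 8))
brick (0.9991462230682373, (8, 8))
```

```bash
python3 -c "
from plant import arm
print(arm.sign_off())"
```

```text
the job is handed in; nothing more can be done
None
```

I raised the shutter, stacked the store's two check weights on the pan, and pushed the 19 mm (thick) blade home under the tongue. The job was handed in at about 36 s, with the arm clear of everything.

**Blade choice:** I did not test each blade by feel. Two weights leave a gap of about 16 mm, which calls for the 19 mm blade, and I picked it out by its height in the depth image. It slid in with about 2 to 7 N of push, part of that from my own downward press on the ledge. The force then jumped to 16 N where the rib met the tongue.

**Last checks:**
- **Shutter:** it was open and staying up by itself in the pictures. I judged the angle by eye rather than measuring it.
- **Weights:** both stood upright. The camera put the stack about 5 mm off the pan centre and the arm position about 2 mm; both are inside the 12 mm limit.
- **Fitted blade:** it lay flat, and the tongue was about 3 mm higher than it would sit without the blade, so it rests on the blade. I could not read the pressing force directly; that lift suggests about 3.5 N.
- **Everything else:** the other two blades lay flat on the desk, and the brick and wheel had not moved. I saw no blade knocked aside during the run.

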